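Set the sample row right and measure it with the pocket meter

TASK

Two of the sample beakers on the stirrer stand on each other's places: first swap them, so that every beaker stands upright and centred on the place labelled in its own colour. Then take the pocket meter from its stand and, holding it upright, dip its blade for about two seconds into each sample beaker that is there, from the weakest to the strongest (yellow, green, blue, red, black), and last into the plain white rinse beaker, each time with the tip well down in the lower half but touching neither wall nor floor. Slide the blade back into the slot of the stand until its shoulders rest there, without dropping the meter; knock nothing over, leave the flask and the jar alone, and leave every sample beaker centred on its own place.

Things in the scene. Friction and masses are not known exactly. Their poses are not given: they have to be found in the camera images.
- yellow_mid (a point): Centre (32 mm above its underside) of the yellow sample beaker (weakest sample): open white plastic beaker with a yellow collar and rim, 64 mm tall, outer diameter 51 mm at the foot and 58 mm at the rim, wall 2.5 mm, floor 3 mm thick, 50 to 90 g. z points up out of the mouth. Loose. The beakers are dry (no liquid is modelled).
- green_mid (a point): Centre (32 mm above its underside) of the green sample beaker (second weakest): open white plastic beaker with a green collar and rim, 64 mm tall, outer diameter 51 mm at the foot and 58 mm at the rim, wall 2.5 mm, floor 3 mm thick, 50 to 90 g. z points up out of the mouth. Loose. The beakers are dry (no liquid is modelled). May be absent.
- blue_mid (a point): Centre (32 mm above its underside) of the blue sample beaker (middle strength): open white plastic beaker with a blue collar and rim, 64 mm tall, outer diameter 51 mm at the foot and 58 mm at the rim, wall 2.5 mm, floor 3 mm thick, 50 to 90 g. z points up out of the mouth. Loose. The beakers are dry (no liquid is modelled).
- red_mid (a point): Centre (32 mm above its underside) of the red sample beaker (second strongest): open white plastic beaker with a red collar and rim, 64 mm tall, outer diameter 51 mm at the foot and 58 mm at the rim, wall 2.5 mm, floor 3 mm thick, 50 to 90 g. z points up out of the mouth. Loose. The beakers are dry (no liquid is modelled). May be absent.
- black_mid (a point): Centre (32 mm above its underside) of the black sample beaker (strongest sample): open white plastic beaker with a black collar and rim, 64 mm tall, outer diameter 51 mm at the foot and 58 mm at the rim, wall 2.5 mm, floor 3 mm thick, 50 to 90 g. z points up out of the mouth. Loose. The beakers are dry (no liquid is modelled). May be absent.
- yellow_place (a point): Centre of the stirrer place whose label is yellow, on the stirrer's top surface: a grey ring 68 mm across; its yellow labels (46 x 18 mm, flat) lie on the ledges 66 mm to the place's -x and +x sides. The stirrer is a fixed flat white multi-position magnetic stirrer, 156 mm (x) by 450 mm (y), top 24 mm above the bench, with five places 88 mm apart in a row along its y axis; place axes are the stirrer's. The labels' order along the row varies, and a place may stay empty.
- green_place (a point): Centre of the stirrer place whose label is green, on the stirrer's top surface: a grey ring 68 mm across; its green labels (46 x 18 mm, flat) lie on the ledges 66 mm to the place's -x and +x sides. The stirrer is a fixed flat white multi-position magnetic stirrer, 156 mm (x) by 450 mm (y), top 24 mm above the bench, with five places 88 mm apart in a row along its y axis; place axes are the stirrer's. The labels' order along the row varies, and a place may stay empty.
- blue_place (a point): Centre of the stirrer place whose label is blue, on the stirrer's top surface: a grey ring 68 mm across; its blue labels (46 x 18 mm, flat) lie on the ledges 66 mm to the place's -x and +x sides. The stirrer is a fixed flat white multi-position magnetic stirrer, 156 mm (x) by 450 mm (y), top 24 mm above the bench, with five places 88 mm apart in a row along its y axis; place axes are the stirrer's. The labels' order along the row varies, and a place may stay empty.
- red_place (a point): Centre of the stirrer place whose label is red, on the stirrer's top surface: a grey ring 68 mm across; its red labels (46 x 18 mm, flat) lie on the ledges 66 mm to the place's -x and +x sides. The stirrer is a fixed flat white multi-position magnetic stirrer, 156 mm (x) by 450 mm (y), top 24 mm above the bench, with five places 88 mm apart in a row along its y axis; place axes are the stirrer's. The labels' order along the row varies, and a place may stay empty.
- black_place (a point): Centre of the stirrer place whose label is black, on the stirrer's top surface: a grey ring 68 mm across; its black labels (46 x 18 mm, flat) lie on the ledges 66 mm to the place's -x and +x sides. The stirrer is a fixed flat white multi-position magnetic stirrer, 156 mm (x) by 450 mm (y), top 24 mm above the bench, with five places 88 mm apart in a row along its y axis; place axes are the stirrer's. The labels' order along the row varies, and a place may stay empty.
- rinse_mid (a point): Centre (35 mm above its underside) of the rinse beaker: plain white, no colour, 70 mm tall, outer diameter 58 mm at the foot, 65 mm at the rim, wall 2.5 mm, floor 3 mm, standing on the bench. Loose. z up.
- meter_grip (a point): Point to grip the pocket meter: on its axis, 55 mm above its shoulders. The blue body is 22 mm (x) by 34 mm (y) by 95 mm tall (40 mm of it above this point), flat sides, about 100 g; below the shoulders a flat black blade, 4 mm (x) by 16 mm (y), 55 mm long, points straight down. z up along the meter. It starts fully home in its stand.
- meter_tip (a point): Lower end of the meter's blade, on its axis, 110 mm below meter_grip; same axes.
- stand_slot (a point): Centre of the slot's mouth in the top of the meter's stand (fixed grey block 44 x 60 mm on a foot 85 x 100 mm, top 66 mm above the bench). The slot is 7.5 mm (x) by 19.5 mm (y), with a 3 mm chamfer, deeper than the blade is long; z up. With the meter home its shoulders rest on the block, and its tip is 55 mm below this point. The meter fits either way round.
- flask_mid (a point): Centre (74 mm up) of a stoppered conical glass flask, 82 mm across, 148 mm tall. To be left alone.
- jar_mid (a point): Centre (50 mm up) of a lidded jar of seed, 72 mm across, 100 mm tall. To be left alone.
Things that resemble listed ones, but are neither listed nor needed, are in the scene too. Leave any purple look-alike of the part that bears red_mid alone.

How it is judged:
By the outcome, as a careful person would: the job done as asked, in the order asked, and still so for the second after the job is handed in, with the robot touching nothing.
Of green, red, black only 1 to 3 are there at a start; the rules pass over those that are not, and their reading is None.
At some moment in a run one of yellow, green, blue, red, black, rinse may be knocked a few centimetres aside while the robot is not near it.
It also fails if it takes over 210 s, if anything falls off the work surface, if the arm or the gripper's body presses on something with over 40 N, if the wrist force passes 120 N, or if a joint passes its speed limit or range.

ROBOT

A 6-joint arm with a two-finger parallel gripper is mounted at the origin on the work surface. World frame = base frame: x ahead of the robot, y to its left, z up, the work surface at z = 0. Lengths are in m, angles in rad, forces in N, time in s.
With the tool pointing down it reaches from about 0.35 to 0.775 m from the base axis. Payload 7.3 kg.
Tool frame: the origin (TCP) lies at the very end of the fingers, on their centre line; the grasp point (between the pads) lies 19 mm behind it; z points along the fingers, y is the direction in which the jaws open and shut (so a half turn about z gives the same grasp; the last joint's range is limited). The gripper opens to 92 mm and grips with 3 to 60 N. Pads are 19 mm wide; open, the fingers measure 130 mm over their backs; the gripper's body (75 mm by 190 mm) begins 47 mm behind the grasp point.
Start: joints at [1.066, 0.342, 1.524, -0, 1.275, -0.146], TCP at [0.184, 0.492, 0.227] pointing down, gripper open.
Joint ranges: [-2.53, 2.53], [-0.77, 2.02], [0.04, 2.7], [-1, 4.14], [0.28, 2.66], [-3.11, 3.11]. Speed limits (rad/s): [2.57, 2.57, 3.14, 3.14, 3.14, 3.14].

INTERFACE

Orientations are given as [roll, pitch, yaw] about the fixed x, y, z axes, in that order (R = Rz(yaw) Ry(pitch) Rx(roll)).
In Python, from cell import robot gives the robot as it stands.
- The arm moves only by the tool apply_moves, never from a script. Its argument "plan" is a list of rows, each an object of numbers: "tx", "ty", "tz": the shift along the tool's x, y, z in m; "yaw": the turn about the tool's z in rad; "grip": the opening, from -1 (shut) to 1 (fully open), so that 0 is half open. In form: [{"tx": .., "ty": .., "tz": .., "yaw": .., "grip": ..}, ...]. A call has 1 to 8 rows; each row is the pose to reach, as a shift and turn from the pose commanded when the call began, along the tool's axes at that moment; what a row does not reach only later rows make up. A row lasts 1/8 s, in which the tool goes at most 62.5 mm and 10.7 degrees, less where a joint would pass 70% of its speed; a pose out of reach is approached as far as the arm can. A call with a gripper value outside its range is refused whole. The fingers move at their own pace and stop on an object; "force" is the grip in N (left out, the last holds). Time passes only in rows, so rows that repeat a pose let the fingers close. It gives the time, the measured TCP pose, the force and the opening at its end, in the units of the state.
- robot.observe(): the state, without advancing time (a new reading comes with each control period).
- robot.read_camera(name): name is "scene" or "top"; returns (picture, depth): 420x560x3 uint8, red, green, blue; 420x560 float32, m along the optical axis (not along the pixel's ray), 0 where there is no reading.
- robot.get_calibration(name): a dict with "camera_matrix" (3x3 intrinsics, pixels), "k1" (the pictures are not rectified: a ray, as slopes to the right and down, at radius r is drawn at 1 + k1 r^2 times it, then the intrinsics apply), "R" (3x3) and "t" (3): a world point X has camera coordinates R X + t. Camera axes: x right, y down, z forward; pixel columns grow to the right and rows downward; lengths in m; the calibration is good to about 2 mm. A picture is of the moment at which its call begins. get_calibration takes no time and is no camera call.
- robot.hand_in(): hands the job in, once; it reports no verdict.
Trained networks look in the newest picture that a camera, given by its name, has taken for a name from the list of things; names that differ only in an ending like _2 or _b are one class to them, and where a whole thing is asked for, a point or a joint stands for the part that bears it (a point fixed in the world has none). Each returns a list of dicts, best first, with "confidence" (0 to 1); they miss things now and then, are a little off and sometimes report something else, mostly with a low value. They report only what shows in the picture. A call takes as long as a camera call. They do not tell look-alikes from the thing itself.
- robot.outline_of(label, camera): "region" (420x560 bool, what is visible of it) and "pixel" ([row, column] in pixels, amid what is visible of it).
- robot.tip_of(label, camera): "pixel" ([row, column] in pixels: a listed point, or the origin of a listed thing).
The state is a dict: "time": time; "qpos": joint angles; "qvel": joint speeds; "joint_efforts": joint torques, N m; "tool_pos": TCP position; "tool_rot": TCP orientation; "contact_force": force on the tool from outside, world axes, zero at the start; "torque": the same for the moment, N m; "opening": finger opening in m.
Only numpy, scipy, OpenCV 4.12 (cv2) and the standard library are available. Lean on these libraries where they do the work, as an engineer would, in place of code of your own. Each camera call takes 0.05 s, during which the arm holds its last target.

## Working session

There is one attempt and no reset: what is moved stays moved. The work goes in short steps, Python scripts to look and compute and a tool call to move; the robot and the scene stay as the last step left them, time stands still between calls to the robot, and variables do not carry over. Pictures are saved under pics/ and viewed, and the job is handed in when it is done.

Besides the shell and the picture viewer there is one more tool, called after "Call:" as name(argument=value, ...) on one line, values as JSON. apply_moves: Moves the arm, as the interface text tells. Its arguments: {"type":"object","properties":{"plan":{"type":"array","items":{"type":"object","properties":{"tx":{"type":"number"},"ty":{"type":"number"},"tz":{"type":"number"},"yaw":{"type":"number"},"grip":{"type":"number"}}}},"force":{"type":"number"}},"required":["plan"]}

```bash
ls; mkdir -p pics; python3 - <<'E'
from cell import robot
import cv2
print(robot.observe())
for n in ("scene","top"):
    p,d=robot.read_camera(n); cv2.imwrite(f"pics/{n}0.png",p[:,:,::-1])
    c=robot.get_calibration(n); print(n,c)
E
```

```text
pics
{'time': 0.0, 'qpos': array([ 1.06599371e+00,  3.42721672e-01,  1.52500357e+00, -4.25803253e-05,
        1.27541571e+00, -1.45990386e-01]), 'qvel': array([1.20299921e-03, 1.16547669e-04, 1.76799547e-03, 4.03576828e-04,
       6.62960838e-05, 1.12703881e-03]), 'joint_efforts': array([ 2.35658053e-04, -4.31244636e+01, -2.44223374e+01,  7.19522615e-02,
        5.58570900e-02, -1.06015680e-04]), 'tool_pos': array([0.18414723, 0.49120873, 0.22605021]), 'tool_rot': array([-3.14005490e+00, -1.84951602e-04,  2.78279271e+00]), 'contact_force': array([ 0.16247371,  0.22845475, -0.10231064]), 'torque': array([-0.00243023,  0.02701875,  0.00853365]), 'opening': 0.09190040852885954}
scene {'camera_matrix': array([[391.87706736,   0.        , 273.28666275],
       [  0.        , 391.87706736, 212.9689256 ],
       [  0.        ,   0.        ,   1.        ]]), 'k1': 0.030540596600079874, 'R': array([[-0.82029488,  0.57192483, -0.00427822],
       [ 0.41970131,  0.59684987, -0.68382823],
       [-0.38854488, -0.56273637, -0.72963049]]), 't': array([ 0.44769199, -0.1666136 ,  1.22526007])}
top {'camera_matrix': array([[435.45572594,   0.        , 280.84849049],
       [  0.        , 435.45572594, 218.58970136],
       [  0.        ,   0.        ,   1.        ]]), 'k1': -0.11658920096773662, 'R': array([[-0.02823176, -0.99939853, -0.02013812],
       [-0.99564735,  0.02990451, -0.08827267],
       [ 0.0888218 ,  0.01755837, -0.99589276]]), 't': array([0.03213219, 0.5457122 , 1.33863924])}
```

View pics/scene0.png

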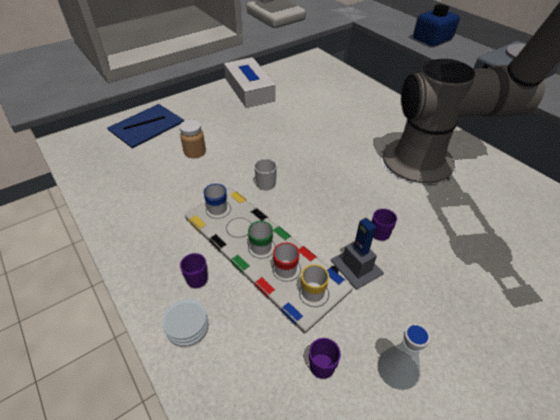

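View pics/top0.png

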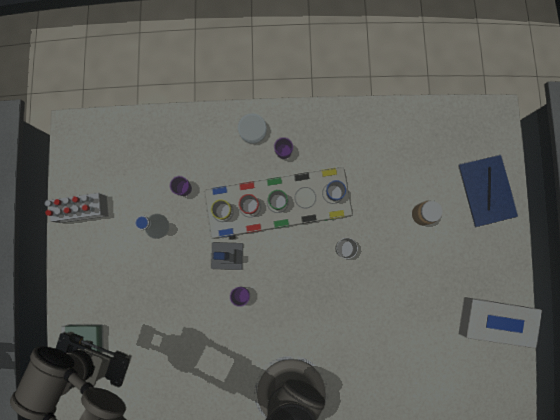

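The pictures show, in the top view, yellow at (210,221) on the blue-labelled place and blue at (191,335) on the yellow-labelled one. Red (205,249) and green (202,277) are on their own places, and the black place (197,305) is empty. The rinse beaker is at (248,347) and the meter at (256,225). Purple look-alikes are at (186,180), (148,283) and (296,240).

```bash
cat > h.py <<'E'
from cell import robot
import numpy as np, cv2
C={n:robot.get_calibration(n) for n in("scene","top")}
def rays(n,rc):
    c=C[n];K=c["camera_matrix"];rc=np.atleast_2d(np.array(rc,float))
    px=rc[:,::-1].reshape(-1,1,2)
    u=cv2.undistortPoints(px,K,np.array([c["k1"],0,0,0.])).reshape(-1,2)
    return np.c_[u,np.ones(len(u))]
def plane(n,rc,z):
    c=C[n];d=rays(n,rc)@c["R"];o=-c["R"].T@c["t"]
    return o+d*((z-o[2])/d[:,2])[:,None]
def dep(n,rc,D):
    c=C[n];rc=np.atleast_2d(rc);r=rays(n,rc);z=D[rc[:,0].astype(int),rc[:,1].astype(int)]
    return (r*z[:,None]-c["t"])@c["R"]
def proj(n,X):
    c=C[n];X=np.atleast_2d(X);p=X@c["R"].T+c["t"]
    u=p[:,:2]/p[:,2:];r2=(u**2).sum(1,keepdims=True);u=u*(1+c["k1"]*r2)
    K=c["camera_matrix"];return np.c_[u[:,1]*K[1,1]+K[1,2],u[:,0]*K[0,0]+K[0,2]]
E
python3 - <<'E'
from h import *
import pickle
np.set_printoptions(precision=4,suppress=True)
S={}
for n in("top","scene"):
    S[n]=robot.read_camera(n)
pickle.dump(S,open("s0.pkl","wb"))
names=[a+"_mid" for a in("yellow","green","blue","red","black","rinse","flask","jar")]+[a+"_place" for a in("yellow","green","blue","red","black")]+["meter_grip","meter_tip","stand_slot"]
hz=dict(yellow=.056,green=.056,blue=.056,red=.056,black=.056,rinse=.035,flask=.074,jar=.05)
for l in names:
    z=hz.get(l.split("_")[0],0.066)
    if "place" in l:z=.024
    if l=="meter_grip":z=.121
    if l=="meter_tip":z=.011
    for n in("top","scene"):
        t=robot.tip_of(l,n)
        print(l,n,[(np.round(x["pixel"],1),round(x["confidence"],2),plane(n,x["pixel"],z)[0].round(4)) for x in t[:3]])
E
```

```text
yellow_mid top [(array([210.1, 224.6]), 0.83, array([0.575, 0.188, 0.056])), (array([255. , 217.9]), 0.57, array([0.4378, 0.211 , 0.056 ]))]
yellow_mid scene [(array([281.9, 314.3]), 0.84, array([0.5712, 0.193 , 0.056 ]))]
green_mid top [(array([198.9, 276.7]), 0.51, array([0.6047, 0.0267, 0.056 ]))]
green_mid scene [(array([237.4, 261.7]), 0.97, array([0.5953, 0.0229, 0.056 ]))]
blue_mid top [(array([190.7, 334. ]), 0.66, array([ 0.6247, -0.1501,  0.056 ]))]
blue_mid scene [(array([198.6, 215.9]), 0.95, array([ 0.6205, -0.1563,  0.056 ])), (array([141.5, 190.8]), 0.35, array([ 0.5617, -0.4179,  0.056 ]))]
red_mid top [(array([147.7, 280.4]), 0.69, array([0.765 , 0.0108, 0.056 ])), (array([185.4, 179.9]), 0.69, array([0.6568, 0.3271, 0.056 ])), (array([295.6, 238. ]), 0.65, array([0.3133, 0.1521, 0.056 ]))]
red_mid scene [(array([272.7, 193.9]), 0.9, array([0.7748, 0.0207, 0.056 ])), (array([359.7, 327.1]), 0.81, array([0.6595, 0.3397, 0.056 ])), (array([258.1, 282.5]), 0.59, array([0.5904, 0.1013, 0.056 ]))]
black_mid top []
black_mid scene []
rinse_mid top [(array([249.2, 345.6]), 
[... 487 characters left out ...]
 [(array([235.3, 363.5]), 0.4, array([0.3684, 0.1415, 0.024 ]))]
green_place top []
green_place scene [(array([282.9, 314.8]), 0.39, array([0.5569, 0.1807, 0.024 ]))]
blue_place top []
blue_place scene []
red_place top []
red_place scene []
black_place top []
black_place scene [(array([249., 357.]), 0.52, array([0.4117, 0.1641, 0.024 ]))]
meter_grip top [(array([252.8, 219.7]), 0.58, array([0.4434, 0.1949, 0.121 ]))]
meter_grip scene [(array([235.3, 364.6]), 0.88, array([0.4361, 0.193 , 0.121 ]))]
meter_tip top []
meter_tip scene []
stand_slot top [(array([256.2, 227.3]), 0.77, array([0.4333, 0.1808, 0.066 ]))]
stand_slot scene [(array([245.6, 356.9]), 0.77, array([0.4328, 0.1771, 0.066 ]))]
```

```bash
python3 - <<'E'
import cv2
p=cv2.imread("pics/top0.png")[150:320,140:380]
cv2.imwrite("pics/c0.png",cv2.resize(p,None,fx=3.3,fy=3.3,interpolation=cv2.INTER_CUBIC))
p=cv2.imread("pics/scene0.png")[150:400,170:430]
cv2.imwrite("pics/c1.png",cv2.resize(p,None,fx=2.4,fy=2.4,interpolation=cv2.INTER_CUBIC))
E
```

```text
(no output)
```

View pics/c0.png

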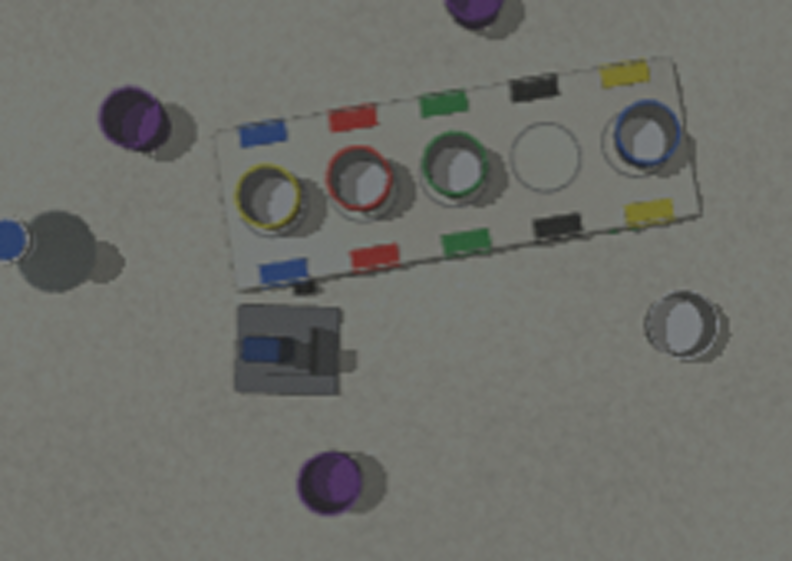

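View pics/c1.png

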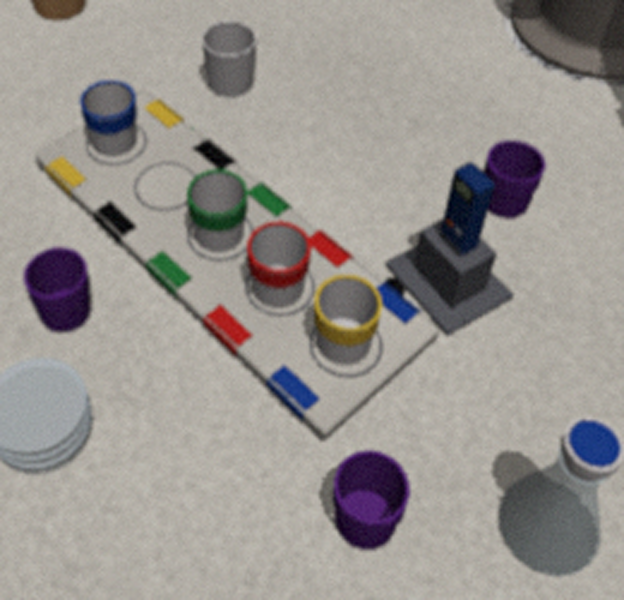

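```bash
cat >> h.py <<'E'
from scipy.optimize import least_squares
RNG={"yellow":[(20,35)],"green":[(45,85)],"blue":[(100,125)],"red":[(0,8),(172,180)]}
def cmask(img,col):
    h=cv2.cvtColor(img,cv2.COLOR_RGB2HSV);H,S,V=h[...,0],h[...,1],h[...,2]
    m=np.zeros(H.shape,bool)
    if col=="black": return (V<45)
    for a,b in RNG[col]: m|=(H>=a)&(H<=b)
    return m&(S>90)&(V>35)
def cloud(n,D):
    rr,cc=np.mgrid[0:420,0:560];rc=np.c_[rr.ravel(),cc.ravel()]
    return dep(n,rc,D).reshape(420,560,3)
E
python3 - <<'E'
from h import *
import pickle
np.set_printoptions(precision=4,suppress=True)
S=pickle.load(open("s0.pkl","rb"))
for n in("top","scene"):
    img,D=S[n];P=cloud(n,D)
    ok=D>0; print(n,ok.mean())
    for nm,(x,y,r) in dict(bench=(.5,0,.03),black=(.61,-.06,.02)).items():
        m=ok&(np.hypot(P[...,0]-x,P[...,1]-y)<r); print(nm,m.sum(),np.median(P[m],0),P[m][:,2].std())
    for col in("yellow","green","blue","red","black"):
        m=(cmask(img,col)&ok&(P[...,0]>.35)&(P[...,0]<.75)&(np.abs(P[...,1])<.35)).astype(np.uint8)
        k,L,st,ce=cv2.connectedComponentsWithStats(m)
        for i in range(1,k):
            if st[i,4]>25:
                q=P[L==i]; print(col,st[i,4],ce[i][::-1].round(1),"z",np.median(q[:,2]).round(4),"pl.024",plane(n,ce[i][::-1],.024)[0][:2],"dep",np.median(q,0)[:2])
E
```

```text
top 0.9960969387755102
bench 286 [0.5013 0.0007 0.0004] 0.006646497152890844
black 124 [ 0.6095 -0.0611  0.0244] 0.0024659162552702423
yellow 83 [172.3 329. ] z 0.0253 pl.024 [ 0.6889 -0.1401] dep [ 0.6887 -0.14  ]
yellow 62 [208.8 222. ] z 0.0861 pl.024 [0.5831 0.201 ] dep [0.5805 0.1885]
yellow 91 [213.8 336.3] z 0.0248 pl.024 [ 0.5563 -0.1579] dep [ 0.5559 -0.1572]
green 67 [181.3 274.1] z 0.0249 pl.024 [0.6653 0.0343] dep [0.6657 0.0345]
green 66 [222.7 280.9] z 0.0254 pl.024 [0.5336 0.0165] dep [0.5331 0.0161]
blue 52 [192.3 335.3] z 0.0881 pl.024 [ 0.6242 -0.1573] dep [ 0.6131 -0.1449]
blue 74 [190.3 219.4] z 0.0258 pl.024 [0.6422 0.2084] dep [0.6419 0.209 ]
blue 77 [231.9 225.3] z 0.0258 pl.024 [0.5098 0.1916] dep [0.5096 0.192 ]
blue 71 [255.1 218.6] z 0.1606 pl.024 [0.4376 0.2139] dep [0.4367 0.191 ]
red 86 [185.7 246.5] z 0.0251 pl.024 [0.6541 0.1217] dep [0.6536 0.1205]
red 78 [204.  249.1] z 0.0865 pl.024 [0.5956 0.1148] dep [0.5884 0.1063]
red 85 [227.3 253.5] z 0.0252 pl.024 [0.5215 0.1026] dep [0.5222 0.1038]
black 41 [177.1 301.5] z 0.0259 pl.024 [ 0.676  -0.0527] dep
[... 752 characters left out ...]
dep [0.5065 0.1916]
blue 188 [312.1 291.3] z 0.0235 pl.024 [0.6444 0.2089] dep [0.6433 0.2075]
red 422 [257.  292.4] z 0.0743 pl.024 [0.555  0.0933] dep [0.5841 0.1176]
red 211 [286.5 263.9] z 0.0229 pl.024 [0.6567 0.1222] dep [0.657 0.121]
black 70 [213.9 258.7] z 0.0253 pl.024 [ 0.5432 -0.071 ] dep [ 0.5437 -0.07  ]
black 236 [239.8 360.2] z 0.1143 pl.024 [0.385  0.1474] dep [0.4464 0.1921]
black 74 [240.6 217.9] z 0.0253 pl.024 [ 0.6761 -0.0537] dep [ 0.6767 -0.0523]
black 317 [263.  353.5] z 0.0367 pl.024 [0.4472 0.1901] dep [0.4574 0.1966]
black 69 [355.  334.5] z 0.0337 pl.024 [0.6303 0.3324] dep [0.6334 0.3346]
black 40 [367.6 312.3] z 0.0269 pl.024 [0.6817 0.3266] dep [0.6831 0.3278]
```

```bash
cat >> h.py <<'E'
LAB=dict(blue=2,red=1,green=0,black=-1,yellow=-2)
def fitcirc(P,c0,zlo,zhi,R,free=False):
    c=np.array(c0,float)
    for it in range(4):
        d=np.hypot(P[...,0]-c[0],P[...,1]-c[1])
        m=(P[...,2]>zlo)&(P[...,2]<zhi)&(d<R+(.02 if it==0 else .007))&(d>R-.012)
        q=P[m][:,:2]
        if len(q)<8:return None
        s=least_squares(lambda p:np.hypot(q[:,0]-p[0],q[:,1]-p[1])-(p[2] if free else R),list(c)+([R] if free else []),loss="soft_l1",f_scale=.001)
        c=s.x[:2]
    return s.x,len(q),np.median(np.abs(s.fun))
E
python3 - <<'E'
from h import *
import pickle
np.set_printoptions(precision=4,suppress=True)
S=pickle.load(open("s0.pkl","rb"))
obs={"top":[("yellow",1,.6889,-.1401),("yellow",-1,.5563,-.1579),("green",1,.6653,.0343),("green",-1,.5336,.0165),("blue",1,.6422,.2084),("blue",-1,.5098,.1916),("red",1,.6541,.1217),("red",-1,.5215,.1026),("black",1,.676,-.0527)],
"scene":[("yellow",1,.691,-.1397),("yellow",-1,.5548,-.158),("green",1,.6671,.0343),("blue",1,.6444,.2089),("blue",-1,.5067,.1918),("red",1,.6567,.1222),("black",1,.6761,-.0537),("black",-1,.5432,-.071)]}
def model(p,o):
    c,s=np.cos(p[2]),np.sin(p[2]);return np.array([[p[0]+c*.066*k-s*.088*LAB[n],p[1]+s*.066*k+c*.088*LAB[n]] for n,k,_,_ in o])
for k in ("top","scene","both"):
    o=obs["top"]+obs["scene"] if k=="both" else obs[k]
    y=np.array([a[2:] for a in o],float)
    s=least_squares(lambda p:(model(p,o)-y).ravel(),[.6,.02,.13]);print(k,s.x,np.abs(s.fun).max())
p=s.x
for n in LAB: print(n,"place",p[0]-np.sin(p[2])*.088*LAB[n],p[1]+np.cos(p[2])*.088*LAB[n])
G=dict(yellow=(.575,.19),red=(.59,.1035),green=(.6,.025),blue=(.622,-.153),rinse=(.446,-.187))
for n in("top","scene"):
    P=cloud(n,S[n][1])
    for g,c in G.items():
        zt=.07 if g=="rinse" else .088
        R=.0312 if g=="rinse" else .0277
        print(n,g,fitcirc(P,c,zt-.004,zt+.006,R),fitcirc(P,c,zt-.004,zt+.006,R,True))
    # meter
    m=(P[...,2]>.15)&(P[...,2]<.17)&(np.hypot(P[...,0]-.44,P[...,1]-.19)<.05)
    q=P[m];r=cv2.minAreaRect(q[:,:2].astype(np.float32)*1000);print("meter top",len(q),np.median(q,0),r)
    m=(P[...,2]>.06)&(P[...,2]<.072)&(np.hypot(P[...,0]-.43,P[...,1]-.18)<.08)
    q=P[m];r=cv2.minAreaRect(q[:,:2].astype(np.float32)*1000);print("block top",len(q),np.median(q,0),r)
    m=(P[...,2]>.004)&(P[...,2]<.02)&(np.hypot(P[...,0]-.43,P[...,1]-.18)<.07)
    q=P[m];r=cv2.minAreaRect(q[:,:2].astype(np.float32)*1000);print("foot",len(q),np.median(q,0),r)
E
```

```text
top [0.5993 0.0254 0.133 ] 0.0012530717535560731
scene [0.5997 0.0256 0.1302] 0.004717870923216072
both [0.5995 0.0255 0.1317] 0.004249993616343151
blue place 0.5763782127453541 0.19995722699102544
red place 0.587936616449529 0.11271960148567761
green place 0.5994950201537039 0.025481975980329773
black place 0.6110534238578789 -0.06175564952501806
yellow place 0.6226118275620538 -0.14899327503036588
top yellow (array([0.5758, 0.1959]), 61, np.float64(0.0008770240823624091)) (array([0.5758, 0.196 , 0.0269]), 61, np.float64(0.0007210829275294366))
top red (array([0.59  , 0.1126]), 68, np.float64(0.0009001225766059467)) (array([0.59  , 0.1126, 0.0277]), 68, np.float64(0.0008740273293080317))
top green (array([0.6001, 0.0251]), 59, np.float64(0.0006589180690444972)) (array([0.6001, 0.0251, 0.0276]), 59, np.float64(0.0006734972581213666))
top blue (array([ 0.6234, -0.1519]), 67, np.float64(0.0009362421552401266)) (array([ 0.6234, -0.1519,  0.0279]), 67, np.float64(0.000991779658127901))
top rinse (array([ 0.4483, -0.1797]), 57, np.float64(0.0006435544302045709)) (array([ 0.4483, -0.1797, 
[... 935 characters left out ...]
.6217, -0.1528]), 111, np.float64(0.0010452768785661655)) (array([ 0.6217, -0.1528,  0.0277]), 111, np.float64(0.0010467423528892107))
scene rinse (array([ 0.4473, -0.1805]), 85, np.float64(0.0008276476517696321)) (array([ 0.4473, -0.1804,  0.0311]), 85, np.float64(0.0007703412741385703))
meter top 174 [0.4391 0.1949 0.1595] ((436.0638732910156, 192.88104248046875), (35.19068145751953, 23.321577072143555), 84.22209930419922)
block top 267 [0.4469 0.2056 0.0642] ((436.4852600097656, 192.15432739257812), (62.16692352294922, 45.529354095458984), 88.42251586914062)
foot 626 [0.4582 0.2157 0.0068] ((450.1578674316406, 199.5482177734375), (80.32186126708984, 122.63123321533203), 30.70105743408203)
```

```bash
cat >> h.py <<'E'
def go(x,y,z,yaw=None):
    s=robot.observe();p=s["tool_pos"];w=s["tool_rot"][2]
    R=cv2.Rodrigues(np.array([0,0,w]))[0]@np.diag([1,-1,-1])
    d=R.T@(np.array([x,y,z])-p)
    dy=0 if yaw is None else -((yaw-w+np.pi)%(2*np.pi)-np.pi)
    print("t%.2f pos"%s["time"],p.round(4),"rot",s["tool_rot"].round(4),"F",s["contact_force"].round(2),"open %.4f"%s["opening"])
    print("  shift tx %.4f ty %.4f tz %.4f yaw %.4f  rows %.1f"%(*d,dy,max(np.linalg.norm(d)/.0625,abs(dy)/.187)))
E
python3 -c "
from h import *
go(.6234,-.152,.226,1.7025)"
```

```text
t1.80 pos [0.1843 0.4916 0.2267] rot [3.1415 0.     2.7828] F [0.09 0.26 0.22] open 0.0919
  shift tx -0.6371 ty -0.4484 tz 0.0007 yaw 1.0803  rows 12.5
```

Call:
apply_moves(plan=[{"tx":-0.637,"ty":-0.448,"tz":0,"yaw":1.08,"grip":1},{"tx":-0.637,"ty":-0.448,"tz":0,"yaw":1.08,"grip":1},{"tx":-0.637,"ty":-0.448,"tz":0,"yaw":1.08,"grip":1},{"tx":-0.637,"ty":-0.448,"tz":0,"yaw":1.08,"grip":1},{"tx":-0.637,"ty":-0.448,"tz":0,"yaw":1.08,"grip":1},{"tx":-0.637,"ty":-0.448,"tz":0,"yaw":1.08,"grip":1},{"tx":-0.637,"ty":-0.448,"tz":0,"yaw":1.08,"grip":1},{"tx":-0.637,"ty":-0.448,"tz":0,"yaw":1.08,"grip":1}])

```text
time: 2.8
tool_pos: [0.4673, 0.0768, 0.227]
tool_rot: [3.141, -0.0, 1.702]
contact_force: [0.4, 0.0, 0.1]
opening: 0.0917
```

```bash
python3 -c "
from h import *
go(.6226,-.1523,.226,1.7025)"
```

```text
t2.80 pos [0.4673 0.0768 0.227 ] rot [ 3.1407e+00 -2.0000e-04  1.7025e+00] F [0.37 0.04 0.12] open 0.0917
  shift tx -0.2475 ty 0.1239 tz 0.0010 yaw -0.0000  rows 4.4
```

Call:
apply_moves(plan=[{"tx":-0.247,"ty":0.124,"tz":0.001,"grip":1},{"tx":-0.247,"ty":0.124,"tz":0.001,"grip":1},{"tx":-0.247,"ty":0.124,"tz":0.001,"grip":1},{"tx":-0.247,"ty":0.124,"tz":0.001,"grip":1},{"tx":-0.247,"ty":0.124,"tz":0.001,"grip":1},{"tx":-0.247,"ty":0.124,"tz":0.001,"grip":1},{"tx":-0.247,"ty":0.124,"tz":0.001,"grip":1},{"tx":-0.247,"ty":0.124,"tz":0.001,"grip":1}])

```text
schema error: expected keys tx, ty, tz, yaw, grip
```

```bash
python3 -c "
from h import *
go(.6226,-.1523,.047,1.7025)"
```

```text
t2.80 pos [0.4673 0.0768 0.227 ] rot [ 3.1407e+00 -2.0000e-04  1.7025e+00] F [0.37 0.04 0.12] open 0.0917
  shift tx -0.2475 ty 0.1239 tz 0.1800 yaw -0.0000  rows 5.3
```

Call:
apply_moves(plan=[{"tx":-0.247,"ty":0.124,"tz":0.001,"yaw":0,"grip":1},{"tx":-0.247,"ty":0.124,"tz":0.001,"yaw":0,"grip":1},{"tx":-0.247,"ty":0.124,"tz":0.001,"yaw":0,"grip":1},{"tx":-0.247,"ty":0.124,"tz":0.001,"yaw":0,"grip":1},{"tx":-0.247,"ty":0.124,"tz":0.001,"yaw":0,"grip":1},{"tx":-0.247,"ty":0.124,"tz":0.001,"yaw":0,"grip":1},{"tx":-0.247,"ty":0.124,"tz":0.001,"yaw":0,"grip":1},{"tx":-0.247,"ty":0.124,"tz":0.001,"yaw":0,"grip":1}])

```text
time: 3.8
tool_pos: [0.6213, -0.1486, 0.2262]
tool_rot: [3.141, -0.0, 1.704]
contact_force: [-0.1, -0.4, -0.9]
opening: 0.0918
```

```bash
python3 -c "
from h import *
go(.6226,-.1523,.047,1.7025)"
```

```text
t3.80 pos [ 0.6213 -0.1486  0.2262] rot [ 3.1414e+00 -1.0000e-04  1.7042e+00] F [-0.09 -0.45 -0.86] open 0.0918
  shift tx -0.0039 ty 0.0008 tz 0.1792 yaw 0.0017  rows 2.9
```

Call:
apply_moves(plan=[{"tx":-0.003,"ty":0.001,"tz":0.05,"yaw":0,"grip":1},{"tx":-0.003,"ty":0.001,"tz":0.1,"yaw":0,"grip":1},{"tx":-0.003,"ty":0.001,"tz":0.1,"yaw":0,"grip":1},{"tx":-0.003,"ty":0.001,"tz":0.1,"yaw":0,"grip":1}])

```text
time: 4.3
tool_pos: [0.6242, -0.1525, 0.1281]
tool_rot: [3.139, 0.001, 1.704]
contact_force: [0.6, -0.0, -0.7]
opening: 0.0919
```

```bash
python3 -c "
from h import *
go(.6226,-.1523,.047,1.7025)"
```

```text
t4.30 pos [ 0.6242 -0.1525  0.1281] rot [3.1387e+00 1.4000e-03 1.7036e+00] F [ 0.63 -0.04 -0.71] open 0.0919
  shift tx 0.0004 ty -0.0015 tz 0.0811 yaw 0.0011  rows 1.3
```

Call:
apply_moves(plan=[{"tx":0,"ty":-0.001,"tz":0.04,"yaw":0,"grip":1},{"tx":0,"ty":-0.001,"tz":0.08,"yaw":0,"grip":1},{"tx":0,"ty":-0.001,"tz":0.081,"yaw":0,"grip":1},{"tx":0,"ty":-0.001,"tz":0.081,"yaw":0,"grip":1}], force=12)

```text
time: 4.8
tool_pos: [0.6239, -0.1534, 0.0477]
tool_rot: [3.137, 0.002, 1.703]
contact_force: [0.5, -0.7, 0.2]
opening: 0.0917
```

Call:
apply_moves(plan=[{"tx":0,"ty":0,"tz":0,"yaw":0,"grip":0.4},{"tx":0,"ty":0,"tz":0,"yaw":0,"grip":0.2},{"tx":0,"ty":0,"tz":0,"yaw":0,"grip":0},{"tx":0,"ty":0,"tz":0,"yaw":0,"grip":0},{"tx":0,"ty":0,"tz":0,"yaw":0,"grip":0},{"tx":0,"ty":0,"tz":0,"yaw":0,"grip":0}])

```text
time: 5.55
tool_pos: [0.6223, -0.1529, 0.0449]
tool_rot: [3.141, 0.0, 1.703]
contact_force: [-0.2, -0.1, 2.3]
opening: 0.0558
```

Call:
apply_moves(plan=[{"tx":0,"ty":0,"tz":-0.02,"yaw":0,"grip":0},{"tx":0,"ty":0,"tz":-0.06,"yaw":0,"grip":0},{"tx":0,"ty":0,"tz":-0.09,"yaw":0,"grip":0},{"tx":0,"ty":0,"tz":-0.09,"yaw":0,"grip":0},{"tx":0,"ty":0,"tz":-0.09,"yaw":0,"grip":0}])

```text
time: 6.18
tool_pos: [0.6213, -0.1526, 0.1333]
tool_rot: [-3.14, -0.001, 1.703]
contact_force: [0.3, 0.0, 0.1]
opening: 0.0557
```

```bash
python3 -c "
from h import *
go(.6111,-.0618,.134,1.7025)
p,d=robot.read_camera('scene');cv2.imwrite('pics/s1.png',p[:,:,::-1]);print(fitcirc(cloud('scene',d),(.6226,-.152),.174,.182,.0277))"
```

```text
t6.17 pos [ 0.6213 -0.1526  0.1333] rot [-3.1396e+00 -1.1000e-03  1.7028e+00] F [0.26 0.04 0.13] open 0.0557
  shift tx 0.0913 ty 0.0018 tz -0.0007 yaw 0.0003  rows 1.5
(array([ 0.61977007, -0.15276686]), 80, np.float64(0.0012523673932193693))
```

View pics/s1.png

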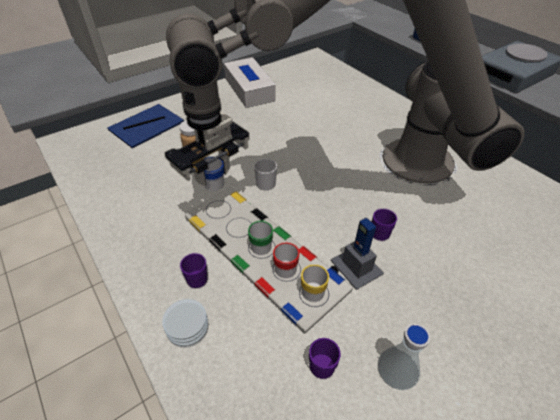

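Call:
apply_moves(plan=[{"tx":0.03,"ty":0,"tz":0,"yaw":0,"grip":0},{"tx":0.07,"ty":0.001,"tz":0,"yaw":0,"grip":0},{"tx":0.091,"ty":0.001,"tz":0,"yaw":0,"grip":0},{"tx":0.091,"ty":0.001,"tz":0,"yaw":0,"grip":0},{"tx":0.091,"ty":0.001,"tz":0,"yaw":0,"grip":0},{"tx":0.091,"ty":0.001,"tz":0.04,"yaw":0,"grip":0},{"tx":0.091,"ty":0.001,"tz":0.075,"yaw":0,"grip":0},{"tx":0.091,"ty":0.001,"tz":0.075,"yaw":0,"grip":0}])

```text
time: 7.22
tool_pos: [0.6092, -0.0634, 0.057]
tool_rot: [-3.136, -0.002, 1.701]
contact_force: [-0.2, -0.4, -0.4]
opening: 0.0559
```

```bash
python3 -c "
from h import *
go(.6111,-.0618,.0455,1.7025)"
```

```text
t7.22 pos [ 0.6092 -0.0634  0.057 ] rot [-3.1359e+00 -2.0000e-03  1.7013e+00] F [-0.22 -0.38 -0.45] open 0.0559
  shift tx 0.0013 ty 0.0021 tz 0.0115 yaw -0.0012  rows 0.2
```

Blue is held upright at about (171,213); I lower it onto the empty place.

Call:
apply_moves(plan=[{"tx":0.001,"ty":0.002,"tz":0.006,"yaw":0,"grip":0},{"tx":0.001,"ty":0.002,"tz":0.009,"yaw":0,"grip":0},{"tx":0.001,"ty":0.002,"tz":0.011,"yaw":0,"grip":0},{"tx":0.001,"ty":0.002,"tz":0.011,"yaw":0,"grip":0},{"tx":0.001,"ty":0.002,"tz":0.011,"yaw":0,"grip":0}])

```text
time: 7.85
tool_pos: [0.6131, -0.0612, 0.0491]
tool_rot: [3.141, 0.0, 1.703]
contact_force: [-0.7, 0.3, -0.8]
opening: 0.0557
```

```bash
python3 -c "
from h import *
for i in range(3):
  go(.6111,-.0618,.0455,1.7025);robot.read_camera('top')"
```

```text
t7.85 pos [ 0.6131 -0.0612  0.0491] rot [3.1411e+00 1.0000e-04 1.7029e+00] F [-0.75  0.28 -0.83] open 0.0557
  shift tx -0.0003 ty -0.0021 tz 0.0036 yaw 0.0004  rows 0.1
t7.90 pos [ 0.6131 -0.0612  0.049 ] rot [3.1411e+00 1.0000e-04 1.7029e+00] F [ 0.26 -0.81  0.31] open 0.0563
  shift tx -0.0003 ty -0.0021 tz 0.0035 yaw 0.0004  rows 0.1
t7.95 pos [ 0.6131 -0.0612  0.0489] rot [3.1412 0.     1.7029] F [ 0.49 -0.48 -0.52] open 0.0557
  shift tx -0.0003 ty -0.0020 tz 0.0034 yaw 0.0004  rows 0.1
```

Call:
apply_moves(plan=[{"tx":0,"ty":0,"tz":0.002,"yaw":0,"grip":0},{"tx":0,"ty":0,"tz":0.003,"yaw":0,"grip":0},{"tx":0,"ty":0,"tz":0.003,"yaw":0,"grip":0},{"tx":0,"ty":0,"tz":0.003,"yaw":0,"grip":0}])

```text
time: 8.5
tool_pos: [0.613, -0.0612, 0.0457]
tool_rot: [3.142, -0.0, 1.703]
contact_force: [0.0, -0.3, -1.0]
opening: 0.0554
```

```bash
python3 -c "
from h import *
go(.6111,-.0618,.0455,1.7025)"
```

```text
t8.50 pos [ 0.613  -0.0612  0.0457] rot [ 3.1416e+00 -1.0000e-04  1.7028e+00] F [ 0.01 -0.33 -1.  ] open 0.0554
  shift tx -0.0003 ty -0.0019 tz 0.0002 yaw 0.0003  rows 0.0
```

Still hanging by a hair; 1 mm more, then open and rise.

Call:
apply_moves(plan=[{"tx":0,"ty":0,"tz":0.0007,"yaw":0,"grip":0},{"tx":0,"ty":0,"tz":0.0007,"yaw":0,"grip":0},{"tx":0,"ty":0,"tz":0.0007,"yaw":0,"grip":0.3},{"tx":0,"ty":0,"tz":0.0007,"yaw":0,"grip":0.6},{"tx":0,"ty":0,"tz":0,"yaw":0,"grip":1},{"tx":0,"ty":0,"tz":-0.02,"yaw":0,"grip":1},{"tx":0,"ty":0,"tz":-0.07,"yaw":0,"grip":1},{"tx":0,"ty":0,"tz":-0.11,"yaw":0,"grip":1}])

```text
time: 9.5
tool_pos: [0.6132, -0.0613, 0.1575]
tool_rot: [3.141, 0.0, 1.703]
contact_force: [0.4, -0.3, -0.4]
opening: 0.0915
```

```bash
python3 -c "
from h import *
go(.576,.1965,.15,1.7025)"
```

```text
t9.50 pos [ 0.6132 -0.0613  0.1575] rot [3.1407e+00 2.0000e-04 1.7028e+00] F [ 0.42 -0.31 -0.41] open 0.0915
  shift tx 0.2604 ty -0.0029 tz 0.0075 yaw 0.0003  rows 4.2
```

Call:
apply_moves(plan=[{"tx":0.06,"ty":0,"tz":0,"yaw":0,"grip":1},{"tx":0.12,"ty":-0.001,"tz":0,"yaw":0,"grip":1},{"tx":0.18,"ty":-0.003,"tz":0,"yaw":0,"grip":1},{"tx":0.24,"ty":-0.003,"tz":0,"yaw":0,"grip":1},{"tx":0.26,"ty":-0.003,"tz":0,"yaw":0,"grip":1},{"tx":0.26,"ty":-0.003,"tz":0,"yaw":0,"grip":1},{"tx":0.26,"ty":-0.003,"tz":0.02,"yaw":0,"grip":1},{"tx":0.26,"ty":-0.003,"tz":0.04,"yaw":0,"grip":1}])

```text
time: 10.5
tool_pos: [0.5765, 0.1939, 0.1155]
tool_rot: [3.141, 0.001, 1.701]
contact_force: [-0.7, 0.2, 0.9]
opening: 0.0919
```

```bash
python3 -c "
from h import *
go(.576,.1965,.047,1.7025)"
```

```text
t10.50 pos [0.5765 0.1939 0.1155] rot [3.1408e+00 6.0000e-04 1.7008e+00] F [-0.69  0.22  0.89] open 0.0919
  shift tx 0.0027 ty -0.0002 tz 0.0685 yaw -0.0017  rows 1.1
```

Call:
apply_moves(plan=[{"tx":0.002,"ty":0,"tz":0.035,"yaw":0,"grip":1},{"tx":0.002,"ty":0,"tz":0.067,"yaw":0,"grip":1},{"tx":0.002,"ty":0,"tz":0.067,"yaw":0,"grip":1},{"tx":0.002,"ty":0,"tz":0.067,"yaw":0,"grip":1},{"tx":0.002,"ty":0,"tz":0.067,"yaw":0,"grip":1}])

```text
time: 11.12
tool_pos: [0.5767, 0.1978, 0.0505]
tool_rot: [3.139, -0.0, 1.702]
contact_force: [-0.6, 0.0, 0.4]
opening: 0.0919
```

```bash
python3 -c "
from h import *
go(.576,.1965,.047,1.7025)"
```

```text
t11.12 pos [0.5767 0.1978 0.0505] rot [ 3.1386e+00 -2.0000e-04  1.7022e+00] F [-0.57  0.    0.38] open 0.0919
  shift tx -0.0012 ty -0.0009 tz 0.0035 yaw -0.0003  rows 0.1
```

Call:
apply_moves(plan=[{"tx":0,"ty":0,"tz":0,"yaw":0,"grip":0.4},{"tx":0,"ty":0,"tz":0,"yaw":0,"grip":0.2},{"tx":0,"ty":0,"tz":0,"yaw":0,"grip":0},{"tx":0,"ty":0,"tz":0,"yaw":0,"grip":0},{"tx":0,"ty":0,"tz":0,"yaw":0,"grip":0},{"tx":0,"ty":0,"tz":0,"yaw":0,"grip":0}])

```text
time: 11.88
tool_pos: [0.5754, 0.1981, 0.0487]
tool_rot: [-3.141, -0.0, 1.703]
contact_force: [-0.7, -0.1, 0.8]
opening: 0.0575
```

Call:
apply_moves(plan=[{"tx":0,"ty":0,"tz":-0.02,"yaw":0,"grip":0},{"tx":0,"ty":0,"tz":-0.06,"yaw":0,"grip":0},{"tx":0,"ty":0,"tz":-0.095,"yaw":0,"grip":0},{"tx":0,"ty":0,"tz":-0.095,"yaw":0,"grip":0},{"tx":0,"ty":0,"tz":-0.095,"yaw":0,"grip":0},{"tx":0,"ty":0,"tz":-0.095,"yaw":0,"grip":0}])

```text
time: 12.62
tool_pos: [0.5747, 0.1979, 0.1421]
tool_rot: [-3.139, 0.0, 1.703]
contact_force: [0.2, 0.1, -1.0]
opening: 0.0577
```

```bash
python3 -c "
from h import *
go(.6226,-.149,.144,1.7025)
p,d=robot.read_camera('scene');cv2.imwrite('pics/s2.png',p[:,:,::-1]);P=cloud('scene',d)
for a in(.176,.179,.182): print(fitcirc(P,(.576,.197),a,a+.006,.0277))
print(fitcirc(P,(.612,-.062),.083,.093,.0277))"
```

```text
t12.62 pos [0.5747 0.1979 0.1421] rot [-3.1387e+00  2.0000e-04  1.7028e+00] F [ 0.23  0.11 -0.96] open 0.0577
  shift tx -0.3502 ty 0.0019 tz -0.0019 yaw 0.0003  rows 5.6
(array([0.57578884, 0.19640436]), 65, np.float64(0.0008686479919585051))
(array([0.57472648, 0.19630642]), 57, np.float64(0.0008333711657009836))
(array([0.57385055, 0.19642064]), 20, np.float64(0.0005099378278437365))
(array([ 0.6130442, -0.0609567]), 143, np.float64(0.000961207422916964))
```

View pics/s2.png

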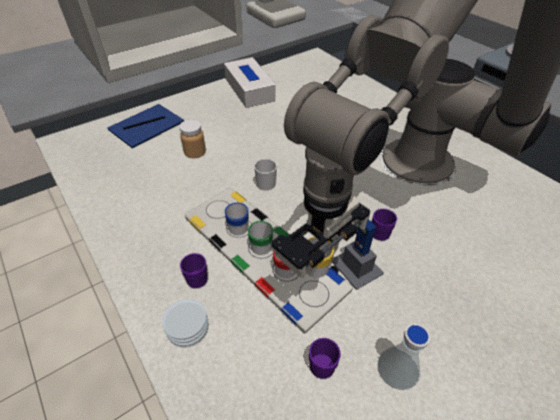

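Yellow (254,322) is lifted and upright, and blue stands at (217,236) on the black place. Next I carry yellow to the yellow place.

Call:
apply_moves(plan=[{"tx":-0.05,"ty":0,"tz":0,"yaw":0,"grip":0},{"tx":-0.11,"ty":0.001,"tz":0,"yaw":0,"grip":0},{"tx":-0.17,"ty":0.002,"tz":0,"yaw":0,"grip":0},{"tx":-0.23,"ty":0.002,"tz":0,"yaw":0,"grip":0},{"tx":-0.29,"ty":0.002,"tz":0,"yaw":0,"grip":0},{"tx":-0.33,"ty":0.002,"tz":0,"yaw":0,"grip":0},{"tx":-0.349,"ty":0.002,"tz":0,"yaw":0,"grip":0},{"tx":-0.349,"ty":0.002,"tz":0,"yaw":0,"grip":0}])

```text
time: 13.68
tool_pos: [0.6232, -0.148, 0.1429]
tool_rot: [-3.141, -0.001, 1.701]
contact_force: [0.1, 0.8, -1.0]
opening: 0.0577
```

Call:
apply_moves(plan=[{"tx":0,"ty":0,"tz":0,"yaw":0,"grip":0},{"tx":0,"ty":0,"tz":0,"yaw":0,"grip":0},{"tx":0,"ty":0,"tz":0.04,"yaw":0,"grip":0},{"tx":0,"ty":0,"tz":0.08,"yaw":0,"grip":0},{"tx":0,"ty":0,"tz":0.08,"yaw":0,"grip":0},{"tx":0,"ty":0,"tz":0.08,"yaw":0,"grip":0}])

```text
time: 14.42
tool_pos: [0.6245, -0.1473, 0.0653]
tool_rot: [3.14, 0.001, 1.704]
contact_force: [0.1, -0.0, -0.6]
opening: 0.0575
```

```bash
python3 -c "
from h import *
go(.6226,-.1475,.0475,1.7025)"
```

```text
t14.43 pos [ 0.6245 -0.1473  0.0653] rot [3.1395e+00 9.0000e-04 1.7037e+00] F [ 0.06 -0.03 -0.6 ] open 0.0575
  shift tx 0.0000 ty -0.0019 tz 0.0178 yaw 0.0012  rows 0.3
```

Call:
apply_moves(plan=[{"tx":0,"ty":-0.0015,"tz":0.008,"yaw":0,"grip":0},{"tx":0,"ty":-0.0015,"tz":0.014,"yaw":0,"grip":0},{"tx":0,"ty":-0.0015,"tz":0.016,"yaw":0,"grip":0},{"tx":0,"ty":-0.0015,"tz":0.016,"yaw":0,"grip":0},{"tx":0,"ty":-0.0015,"tz":0.016,"yaw":0,"grip":0},{"tx":0,"ty":-0.0015,"tz":0.016,"yaw":0,"grip":0}])

```text
time: 15.18
tool_pos: [0.6222, -0.1476, 0.0492]
tool_rot: [3.14, 0.0, 1.703]
contact_force: [-2.6, 2.0, 7.9]
opening: 0.0575
```

```bash
python3 -c "
from h import *
go(.6226,-.1475,.0487,1.7025)"
```

```text
t15.18 pos [ 0.6222 -0.1476  0.0492] rot [3.1405 0.     1.7028] F [-2.58  1.99  7.85] open 0.0575
  shift tx -0.0000 ty 0.0004 tz 0.0005 yaw 0.0003  rows 0.0
```

Touching the surface; release and rise.

Call:
apply_moves(plan=[{"tx":0,"ty":0,"tz":-0.0005,"yaw":0,"grip":0},{"tx":0,"ty":0,"tz":-0.0005,"yaw":0,"grip":0.3},{"tx":0,"ty":0,"tz":-0.0005,"yaw":0,"grip":0.6},{"tx":0,"ty":0,"tz":-0.001,"yaw":0,"grip":1},{"tx":0,"ty":0,"tz":-0.002,"yaw":0,"grip":1},{"tx":0,"ty":0,"tz":-0.03,"yaw":0,"grip":1},{"tx":0,"ty":0,"tz":-0.08,"yaw":0,"grip":1},{"tx":0,"ty":0,"tz":-0.1,"yaw":0,"grip":1}])

```text
time: 16.18
tool_pos: [0.6232, -0.1483, 0.151]
tool_rot: [3.137, 0.002, 1.703]
contact_force: [0.6, 0.4, 0.1]
opening: 0.0915
```

```bash
python3 -c "
from h import *
P=cloud('scene',robot.read_camera('scene')[1])
print('y',fitcirc(P,(.623,-.149),.083,.093,.0277));print('b',fitcirc(P,(.613,-.061),.083,.093,.0277))
go(.613,-.0611,.15,1.7025)"
```

```text
y (array([ 0.62115803, -0.14769558]), 129, np.float64(0.0010491124388399033))
b (array([ 0.61301966, -0.06124352]), 139, np.float64(0.0010660859927859624))
t16.23 pos [ 0.6239 -0.1485  0.1529] rot [3.1349 0.0034 1.7029] F [ 0.71 -0.14  2.52] open 0.0917
  shift tx 0.0881 ty 0.0007 tz 0.0029 yaw 0.0004  rows 1.4
```

Call:
apply_moves(plan=[{"tx":0.05,"ty":0,"tz":0,"yaw":0,"grip":1},{"tx":0.088,"ty":0.001,"tz":0,"yaw":0,"grip":1},{"tx":0.088,"ty":0.001,"tz":0,"yaw":0,"grip":1},{"tx":0.088,"ty":0.001,"tz":0,"yaw":0,"grip":1},{"tx":0.088,"ty":0.001,"tz":0.05,"yaw":0,"grip":1},{"tx":0.088,"ty":0.001,"tz":0.1,"yaw":0,"grip":1},{"tx":0.088,"ty":0.001,"tz":0.104,"yaw":0,"grip":1},{"tx":0.088,"ty":0.001,"tz":0.104,"yaw":0,"grip":1}])

```text
time: 17.23
tool_pos: [0.6122, -0.0614, 0.0447]
tool_rot: [3.14, 0.0, 1.702]
contact_force: [-0.0, -0.1, 0.7]
opening: 0.0921
```

```bash
python3 -c "
from h import *
go(.613,-.0611,.047,1.7025)"
```

```text
t17.23 pos [ 0.6122 -0.0614  0.0447] rot [3.1403e+00 5.0000e-04 1.7019e+00] F [-0.   -0.08  0.66] open 0.0921
  shift tx 0.0002 ty 0.0008 tz -0.0023 yaw -0.0006  rows 0.0
```

Call:
apply_moves(plan=[{"tx":0,"ty":0,"tz":0,"yaw":0,"grip":0.4},{"tx":0,"ty":0,"tz":0,"yaw":0,"grip":0.2},{"tx":0,"ty":0,"tz":0,"yaw":0,"grip":0},{"tx":0,"ty":0,"tz":0,"yaw":0,"grip":0},{"tx":0,"ty":0,"tz":0,"yaw":0,"grip":0},{"tx":0,"ty":0,"tz":0,"yaw":0,"grip":0}])

```text
time: 17.98
tool_pos: [0.6116, -0.0604, 0.0441]
tool_rot: [3.141, 0.0, 1.703]
contact_force: [0.3, 0.6, 3.3]
opening: 0.0556
```

Call:
apply_moves(plan=[{"tx":0,"ty":0,"tz":-0.02,"yaw":0,"grip":0},{"tx":0,"ty":0,"tz":-0.06,"yaw":0,"grip":0},{"tx":0,"ty":0,"tz":-0.098,"yaw":0,"grip":0},{"tx":0,"ty":0,"tz":-0.098,"yaw":0,"grip":0},{"tx":0,"ty":0,"tz":-0.098,"yaw":0,"grip":0},{"tx":0,"ty":0,"tz":-0.098,"yaw":0,"grip":0}])

```text
time: 18.73
tool_pos: [0.6105, -0.0603, 0.14]
tool_rot: [-3.139, -0.001, 1.703]
contact_force: [0.0, -0.5, -0.3]
opening: 0.0559
```

```bash
python3 -c "
from h import *
go(.5764,.2008,.142,1.7025)"
```

```text
t18.73 pos [ 0.6105 -0.0603  0.14  ] rot [-3.1387e+00 -1.1000e-03  1.7027e+00] F [ 0.03 -0.51 -0.27] open 0.0559
  shift tx 0.2633 ty 0.0006 tz -0.0020 yaw 0.0002  rows 4.2
```

Call:
apply_moves(plan=[{"tx":0.05,"ty":0,"tz":0,"yaw":0,"grip":0},{"tx":0.11,"ty":0,"tz":0,"yaw":0,"grip":0},{"tx":0.17,"ty":0,"tz":0,"yaw":0,"grip":0},{"tx":0.22,"ty":0,"tz":0,"yaw":0,"grip":0},{"tx":0.255,"ty":0,"tz":0,"yaw":0,"grip":0},{"tx":0.263,"ty":0,"tz":0,"yaw":0,"grip":0},{"tx":0.263,"ty":0,"tz":0,"yaw":0,"grip":0},{"tx":0.263,"ty":0,"tz":0,"yaw":0,"grip":0}])

```text
time: 19.73
tool_pos: [0.577, 0.1989, 0.1414]
tool_rot: [-3.141, 0.0, 1.701]
contact_force: [0.6, -0.0, -0.4]
opening: 0.0559
```

Call:
apply_moves(plan=[{"tx":0,"ty":0,"tz":0,"yaw":0,"grip":0},{"tx":0,"ty":0,"tz":0.04,"yaw":0,"grip":0},{"tx":0,"ty":0,"tz":0.08,"yaw":0,"grip":0},{"tx":0,"ty":0,"tz":0.08,"yaw":0,"grip":0},{"tx":0,"ty":0,"tz":0.08,"yaw":0,"grip":0}])

```text
time: 20.35
tool_pos: [0.5778, 0.2001, 0.0632]
tool_rot: [3.139, -0.0, 1.702]
contact_force: [-0.4, -1.2, 0.1]
opening: 0.0559
```

```bash
python3 -c "
from h import *
go(.5764,.2008,.0445,1.7025)"
```

```text
t20.35 pos [0.5778 0.2001 0.0632] rot [ 3.1395e+00 -2.0000e-04  1.7021e+00] F [-0.44 -1.22  0.09] open 0.0559
  shift tx 0.0009 ty -0.0013 tz 0.0187 yaw -0.0004  rows 0.3
```

Call:
apply_moves(plan=[{"tx":0,"ty":-0.001,"tz":0.01,"yaw":0,"grip":0},{"tx":0,"ty":-0.001,"tz":0.016,"yaw":0,"grip":0},{"tx":0,"ty":-0.001,"tz":0.018,"yaw":0,"grip":0},{"tx":0,"ty":-0.001,"tz":0.018,"yaw":0,"grip":0},{"tx":0,"ty":-0.001,"tz":0.018,"yaw":0,"grip":0},{"tx":0,"ty":-0.001,"tz":0.018,"yaw":0,"grip":0}])

```text
time: 21.1
tool_pos: [0.5757, 0.2002, 0.044]
tool_rot: [3.142, -0.0, 1.703]
contact_force: [-1.9, 0.5, 3.0]
opening: 0.0561
```

```bash
python3 -c "
from h import *
go(.5764,.2008,.0442,1.7025)"
```

```text
t21.10 pos [0.5757 0.2002 0.044 ] rot [ 3.1415e+00 -1.0000e-04  1.7029e+00] F [-1.95  0.5   2.96] open 0.0561
  shift tx 0.0005 ty 0.0008 tz -0.0002 yaw 0.0004  rows 0.0
```

Call:
apply_moves(plan=[{"tx":0,"ty":0,"tz":0,"yaw":0,"grip":0.3},{"tx":0,"ty":0,"tz":0,"yaw":0,"grip":0.6},{"tx":0,"ty":0,"tz":0,"yaw":0,"grip":1},{"tx":0,"ty":0,"tz":-0.002,"yaw":0,"grip":1},{"tx":0,"ty":0,"tz":-0.04,"yaw":0,"grip":1},{"tx":0,"ty":0,"tz":-0.1,"yaw":0,"grip":1},{"tx":0,"ty":0,"tz":-0.16,"yaw":0,"grip":1},{"tx":0,"ty":0,"tz":-0.19,"yaw":0,"grip":1}])

```text
time: 22.1
tool_pos: [0.5767, 0.2004, 0.238]
tool_rot: [3.136, -0.001, 1.703]
contact_force: [0.5, -0.0, -0.5]
opening: 0.0919
```

Call:
apply_moves(plan=[{"tx":-0.17,"ty":-0.2,"tz":0,"yaw":0,"grip":1},{"tx":-0.17,"ty":-0.2,"tz":0,"yaw":0,"grip":1},{"tx":-0.17,"ty":-0.2,"tz":0,"yaw":0,"grip":1},{"tx":-0.17,"ty":-0.2,"tz":0,"yaw":0,"grip":1},{"tx":-0.17,"ty":-0.2,"tz":0,"yaw":0,"grip":1},{"tx":-0.17,"ty":-0.2,"tz":0,"yaw":0,"grip":1}])

```text
time: 22.85
tool_pos: [0.4002, 0.0049, 0.2343]
tool_rot: [3.14, 0.0, 1.701]
contact_force: [0.1, -1.1, -0.3]
opening: 0.092
```

```bash
cat >> h.py <<'E'
PL={n:(.5995-np.sin(.1317)*.088*k,.0255+np.cos(.1317)*.088*k) for n,k in LAB.items()}
def check(cams=("top","scene"),rinse=(.448,-.180)):
    for n in cams:
        P=cloud(n,robot.read_camera(n)[1])
        for g in ("yellow","green","blue","red"):
            f=fitcirc(P,PL[g],.084,.094,.0277)
            print(n,g,None if f is None else (f[0].round(4),f[1],"off place",((f[0]-PL[g])*1000).round(1)))
        f=fitcirc(P,rinse,.066,.076,.0312);print(n,"rinse",None if f is None else (f[0].round(4),f[1]))
E
python3 -c "
from h import *
check()
for n in('top','scene'):
  p,d=robot.read_camera(n);cv2.imwrite('pics/%s3.png'%n,p[:,:,::-1])"
```

```text
top yellow (array([ 0.6225, -0.147 ]), 74, 'off place', array([-0.1,  1.9]))
top green (array([0.6001, 0.025 ]), 58, 'off place', array([ 0.6, -0.5]))
top blue (array([0.5779, 0.1996]), 69, 'off place', array([ 1.5, -0.4]))
top red (array([0.59  , 0.1128]), 65, 'off place', array([2.1, 0.1]))
top rinse (array([ 0.4483, -0.1799]), 59)
scene yellow (array([ 0.6209, -0.1477]), 113, 'off place', array([-1.7,  1.2]))
scene green (array([0.599 , 0.0237]), 127, 'off place', array([-0.5, -1.8]))
scene blue (array([0.5778, 0.2003]), 145, 'off place', array([1.4, 0.3]))
scene red (array([0.589 , 0.1117]), 151, 'off place', array([ 1.1, -1. ]))
scene rinse (array([ 0.4472, -0.1807]), 86)
```

View pics/top3.png

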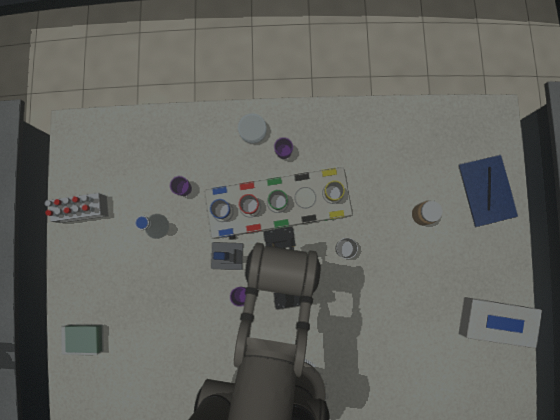

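View pics/scene3.png

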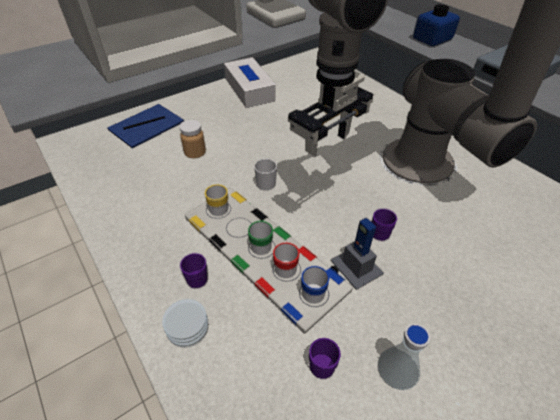

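Picture check: yellow (195,216) and blue (282,315) now stand on their own places in the scene view, with red, green and rinse unchanged. Next I measure the meter.

```bash
cat > meter.py <<'E'
from h import *
def rectres(p,q,hx,hy):
    c,s=np.cos(p[2]),np.sin(p[2]);d=q-p[:2]
    u=np.abs(d[:,0]*c+d[:,1]*s)-hx;v=np.abs(-d[:,0]*s+d[:,1]*c)-hy
    return np.where((u>0)&(v>0),np.hypot(u,v),np.maximum(u,v))
np.set_printoptions(precision=4,suppress=True)
acc={"top":[],"scene":[]}
for n in acc:
    for i in range(5): acc[n].append(cloud(n,robot.read_camera(n)[1])[230:290 if n=="top" else 300][:, 200:400] if n=="top" else cloud(n,robot.read_camera(n)[1])[200:300,320:400])
P={n:np.concatenate([a.reshape(-1,3) for a in acc[n]]) for n in acc}
c0=np.array([.4355,.1915])
def sel(n,z0,z1,r): 
    p=P[n];return p[(p[:,2]>z0)&(p[:,2]<z1)&(np.hypot(*(p[:,:2]-c0).T)<r)][:,:2]
for nm,n,z0,z1,hx,hy,r in(("body","scene",.075,.152,.011,.017,.03),("block","scene",.02,.058,.022,.03,.045)):
    q=sel(n,z0,z1,r)
    for y0 in(-.06,):
        s=least_squares(rectres,[*c0,y0],args=(q,hx,hy),loss="soft_l1",f_scale=.001);print(nm,n,len(q),s.x,np.median(abs(s.fun)))
# top faces: maximise points inside
for nm,z0,z1,hx,hy,r in(("bodytop",.154,.168,.011,.017,.03),("blocktop",.060,.071,.022,.03,.045)):
  for n in P:
    q=sel(n,z0,z1,r); r_=cv2.minAreaRect((q*1000).astype(np.float32))
    lo,hi=np.percentile(q,3,axis=0),np.percentile(q,97,axis=0)
    print(nm,n,len(q),r_,(lo+hi)/2,hi-lo)
E
python3 meter.py
python3 - <<'E'
from h import *
p,d=robot.read_camera('top')
cv2.imwrite("pics/m.png",cv2.resize(p[235:280,200:260,::-1],None,fx=10,fy=10,interpolation=cv2.INTER_CUBIC))
E
```

```text
body scene 1968 [ 0.4354  0.1919 -0.0772] 0.0005451740167580193
block scene 1585 [ 0.4356  0.1919 -0.064 ] 0.0004517791970200802
bodytop top 458 ((435.32537841796875, 189.7471160888672), (32.336177825927734, 19.735158920288086), 88.56520080566406) [0.4353 0.1897] [0.0201 0.0308]
bodytop scene 752 ((435.88690185546875, 192.60064697265625), (35.38502883911133, 24.518373489379883), 85.4299545288086) [0.4366 0.1927] [0.0208 0.0322]
blocktop top 783 ((435.6091613769531, 191.51181030273438), (58.42924118041992, 43.072776794433594), 84.91549682617188) [0.4356 0.1909] [0.0406 0.0554]
blocktop scene 1322 ((436.6942138671875, 192.15872192382812), (62.347625732421875, 46.03006362915039), 86.94613647460938) [0.4383 0.1929] [0.0409 0.0587]
```

View pics/m.png

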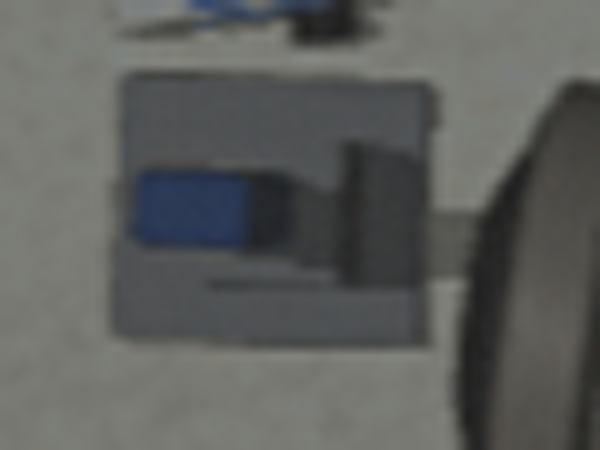

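```bash
python3 -c "
from h import *
go(.4355,.1915,.22,1.501)"
```

```text
t23.60 pos [0.3999 0.0053 0.2337] rot [ 3.1415e+00 -1.0000e-04  1.7028e+00] F [-0.13 -0.65 -0.57] open 0.0919
  shift tx 0.1799 ty 0.0598 tz 0.0137 yaw 0.2018  rows 3.0
```

Call:
apply_moves(plan=[{"tx":0.06,"ty":0.02,"tz":0,"yaw":0.1,"grip":1},{"tx":0.12,"ty":0.04,"tz":0,"yaw":0.202,"grip":1},{"tx":0.18,"ty":0.06,"tz":0,"yaw":0.202,"grip":1},{"tx":0.18,"ty":0.06,"tz":0,"yaw":0.202,"grip":1},{"tx":0.18,"ty":0.06,"tz":0,"yaw":0.202,"grip":1},{"tx":0.18,"ty":0.06,"tz":0.02,"yaw":0.202,"grip":1},{"tx":0.18,"ty":0.06,"tz":0.04,"yaw":0.202,"grip":1},{"tx":0.18,"ty":0.06,"tz":0.04,"yaw":0.202,"grip":1}])

```text
time: 24.6
tool_pos: [0.4349, 0.1899, 0.1929]
tool_rot: [-3.139, 0.001, 1.498]
contact_force: [0.3, -0.2, -0.1]
opening: 0.0918
```

```bash
python3 -c "
from h import *
go(.4355,.1915,.103,1.501)"
```

```text
t24.60 pos [0.4349 0.1899 0.1929] rot [-3.1388e+00  1.1000e-03  1.4985e+00] F [ 0.35 -0.2  -0.05] open 0.0918
  shift tx 0.0017 ty 0.0005 tz 0.0899 yaw -0.0025  rows 1.4
```

Call:
apply_moves(plan=[{"tx":0.001,"ty":0,"tz":0.04,"yaw":0,"grip":1},{"tx":0.001,"ty":0,"tz":0.08,"yaw":0,"grip":1},{"tx":0.001,"ty":0,"tz":0.089,"yaw":0,"grip":1},{"tx":0.001,"ty":0,"tz":0.089,"yaw":0,"grip":1},{"tx":0.001,"ty":0,"tz":0.089,"yaw":0,"grip":1},{"tx":0.001,"ty":0,"tz":0.089,"yaw":0,"grip":1},{"tx":0.001,"ty":0,"tz":0.089,"yaw":0,"grip":1},{"tx":0.001,"ty":0,"tz":0.089,"yaw":0,"grip":1}])

```text
time: 25.6
tool_pos: [0.4358, 0.1927, 0.105]
tool_rot: [3.141, -0.0, 1.501]
contact_force: [-0.1, 0.3, 0.1]
opening: 0.0918
```

```bash
python3 -c "
from h import *
go(.4355,.1915,.103,1.501)"
```

```text
t25.60 pos [0.4358 0.1927 0.105 ] rot [ 3.1411e+00 -2.0000e-04  1.5009e+00] F [-0.07  0.33  0.1 ] open 0.0918
  shift tx -0.0012 ty -0.0002 tz 0.0020 yaw -0.0001  rows 0.0
```

Call:
apply_moves(plan=[{"tx":-0.001,"ty":0,"tz":0.002,"yaw":0,"grip":0},{"tx":-0.001,"ty":0,"tz":0.002,"yaw":0,"grip":-0.3},{"tx":-0.001,"ty":0,"tz":0.002,"yaw":0,"grip":-0.5},{"tx":-0.001,"ty":0,"tz":0.002,"yaw":0,"grip":-0.7},{"tx":-0.001,"ty":0,"tz":0.002,"yaw":0,"grip":-0.8},{"tx":-0.001,"ty":0,"tz":0.002,"yaw":0,"grip":-0.8},{"tx":-0.001,"ty":0,"tz":0.002,"yaw":0,"grip":-0.8},{"tx":-0.001,"ty":0,"tz":0.002,"yaw":0,"grip":-0.8}], force=25)

```text
time: 26.6
tool_pos: [0.4356, 0.1916, 0.1027]
tool_rot: [-3.142, -0.0, 1.501]
contact_force: [0.5, 0.5, 1.1]
opening: 0.0224
```

```bash
python3 -c "
from h import *
go(.4355,.1915,.103,1.501)
robot.read_camera('top')
go(.4355,.1915,.103,1.501)"
```

```text
t26.60 pos [0.4356 0.1916 0.1027] rot [-3.1416e+00 -1.0000e-04  1.5009e+00] F [0.46 0.51 1.13] open 0.0224
  shift tx -0.0001 ty -0.0001 tz -0.0003 yaw -0.0001  rows 0.0
t26.65 pos [0.4356 0.1916 0.1027] rot [ 3.1416e+00 -1.0000e-04  1.5008e+00] F [-0.19 -0.38  0.02] open 0.0218
  shift tx -0.0001 ty -0.0001 tz -0.0003 yaw -0.0002  rows 0.0
```

Call:
apply_moves(plan=[{"tx":0,"ty":0,"tz":-0.01,"yaw":0,"grip":-0.8},{"tx":0,"ty":0,"tz":-0.03,"yaw":0,"grip":-0.8},{"tx":0,"ty":0,"tz":-0.06,"yaw":0,"grip":-0.8},{"tx":0,"ty":0,"tz":-0.09,"yaw":0,"grip":-0.8},{"tx":0,"ty":0,"tz":-0.12,"yaw":0,"grip":-0.8},{"tx":0,"ty":0,"tz":-0.12,"yaw":0,"grip":-0.8},{"tx":0,"ty":0,"tz":-0.12,"yaw":0,"grip":-0.8},{"tx":0,"ty":0,"tz":-0.12,"yaw":0,"grip":-0.8}])

```text
time: 27.65
tool_pos: [0.435, 0.1914, 0.2216]
tool_rot: [-3.139, 0.001, 1.501]
contact_force: [0.5, -0.3, -1.0]
opening: 0.0219
```

```bash
python3 -c "
from h import *
go(.6218,-.1475,.2227,1.501)
p,d=robot.read_camera('scene');cv2.imwrite('pics/s4.png',p[:,:,::-1])
check(('scene',))"
```

```text
t27.65 pos [0.435  0.1914 0.2216] rot [-3.1393e+00  7.0000e-04  1.5008e+00] F [ 0.52 -0.35 -1.02] open 0.0219
  shift tx -0.3250 ty 0.2101 tz -0.0011 yaw -0.0002  rows 6.2
scene yellow (array([ 0.6211, -0.1481]), 112, 'off place', array([-1.5,  0.9]))
scene green (array([0.5993, 0.0238]), 131, 'off place', array([-0.2, -1.7]))
scene blue (array([0.5779, 0.2002]), 153, 'off place', array([1.5, 0.2]))
scene red (array([0.589 , 0.1117]), 149, 'off place', array([ 1., -1.]))
scene rinse (array([ 0.4471, -0.1804]), 91)
```

View pics/s4.png

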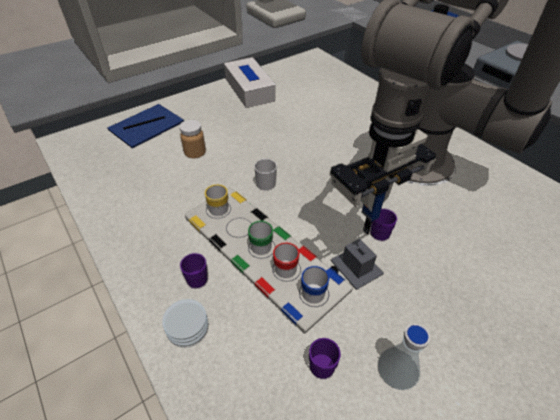

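The meter hangs free at (210,373) and the slot shows at (248,357); all beakers are in place. Moving to yellow.

Call:
apply_moves(plan=[{"tx":-0.04,"ty":0.026,"tz":0,"yaw":0,"grip":-0.8},{"tx":-0.09,"ty":0.058,"tz":0,"yaw":0,"grip":-0.8},{"tx":-0.14,"ty":0.09,"tz":0,"yaw":0,"grip":-0.8},{"tx":-0.19,"ty":0.123,"tz":0,"yaw":0,"grip":-0.8},{"tx":-0.24,"ty":0.155,"tz":0,"yaw":0,"grip":-0.8},{"tx":-0.28,"ty":0.181,"tz":0,"yaw":0,"grip":-0.8},{"tx":-0.31,"ty":0.2,"tz":0,"yaw":0,"grip":-0.8},{"tx":-0.325,"ty":0.21,"tz":0,"yaw":0,"grip":-0.8}])

```text
time: 28.75
tool_pos: [0.6227, -0.1493, 0.2213]
tool_rot: [-3.14, -0.0, 1.499]
contact_force: [0.0, -0.1, -0.9]
opening: 0.0222
```

Call:
apply_moves(plan=[{"tx":0,"ty":0,"tz":0,"yaw":0,"grip":-0.8},{"tx":0,"ty":0,"tz":0,"yaw":0,"grip":-0.8},{"tx":0,"ty":0,"tz":0,"yaw":0,"grip":-0.8},{"tx":0,"ty":0,"tz":0,"yaw":0,"grip":-0.8}])

```text
time: 29.25
tool_pos: [0.6223, -0.1465, 0.223]
tool_rot: [3.141, -0.0, 1.502]
contact_force: [0.5, -0.3, -0.9]
opening: 0.022
```

```bash
python3 -c "
from h import *
check(('scene',))
p,d=robot.read_camera('scene');cv2.imwrite('pics/s5.png',cv2.resize(p[80:260,150:330,::-1],None,fx=3,fy=3))
go(.6218,-.1475,.1317,1.501)
"
```

```text
scene yellow (array([ 0.6211, -0.1481]), 108, 'off place', array([-1.5,  0.9]))
scene green (array([0.5991, 0.0239]), 130, 'off place', array([-0.4, -1.6]))
scene blue (array([0.578 , 0.2003]), 151, 'off place', array([1.6, 0.3]))
scene red (array([0.5889, 0.1117]), 149, 'off place', array([ 1. , -1.1]))
scene rinse (array([ 0.4472, -0.1805]), 87)
t29.35 pos [ 0.6224 -0.1468  0.223 ] rot [ 3.1412 -0.      1.5014] F [-0.29 -0.38 -0.22] open 0.0218
  shift tx -0.0007 ty -0.0005 tz 0.0913 yaw 0.0004  rows 1.5
```

View pics/s5.png

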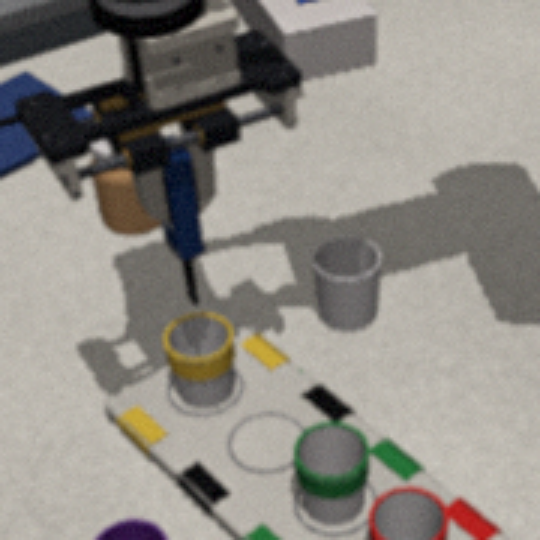

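The blade is over the yellow mouth. Dipping.

Call:
apply_moves(plan=[{"tx":-0.0005,"ty":-0.0005,"tz":0.02,"yaw":0,"grip":-0.8},{"tx":-0.0005,"ty":-0.0005,"tz":0.045,"yaw":0,"grip":-0.8},{"tx":-0.0005,"ty":-0.0005,"tz":0.07,"yaw":0,"grip":-0.8},{"tx":-0.0005,"ty":-0.0005,"tz":0.085,"yaw":0,"grip":-0.8},{"tx":-0.0005,"ty":-0.0005,"tz":0.091,"yaw":0,"grip":-0.8},{"tx":-0.0005,"ty":-0.0005,"tz":0.091,"yaw":0,"grip":-0.8},{"tx":-0.0005,"ty":-0.0005,"tz":0.091,"yaw":0,"grip":-0.8}])

```text
time: 30.22
tool_pos: [0.6224, -0.1479, 0.1328]
tool_rot: [3.14, 0.0, 1.501]
contact_force: [0.5, -0.1, -0.4]
opening: 0.0219
```

Call:
apply_moves(plan=[{"tx":0,"ty":0,"tz":0,"yaw":0,"grip":-0.8},{"tx":0,"ty":0,"tz":0,"yaw":0,"grip":-0.8},{"tx":0,"ty":0,"tz":0,"yaw":0,"grip":-0.8},{"tx":0,"ty":0,"tz":0,"yaw":0,"grip":-0.8},{"tx":0,"ty":0,"tz":0,"yaw":0,"grip":-0.8},{"tx":0,"ty":0,"tz":0,"yaw":0,"grip":-0.8},{"tx":0,"ty":0,"tz":0,"yaw":0,"grip":-0.8},{"tx":0,"ty":0,"tz":0,"yaw":0,"grip":-0.8}])

```text
time: 31.22
tool_pos: [0.6219, -0.1477, 0.1317]
tool_rot: [3.142, -0.0, 1.501]
contact_force: [-0.6, 0.2, -0.7]
opening: 0.0219
```

```bash
python3 -c "
from h import *
go(.6218,-.1475,.1317,1.501)
p,d=robot.read_camera('scene');cv2.imwrite('pics/s6.png',cv2.resize(p[80:260,150:330,::-1],None,fx=3,fy=3))
"
```

```text
t31.23 pos [ 0.6219 -0.1477  0.1317] rot [ 3.1416e+00 -1.0000e-04  1.5008e+00] F [-0.59  0.22 -0.67] open 0.0219
  shift tx 0.0002 ty -0.0001 tz 0.0000 yaw -0.0002  rows 0.0
```

Call:
apply_moves(plan=[{"tx":0,"ty":0,"tz":0,"yaw":0,"grip":-0.8},{"tx":0,"ty":0,"tz":0,"yaw":0,"grip":-0.8},{"tx":0,"ty":0,"tz":0,"yaw":0,"grip":-0.8},{"tx":0,"ty":0,"tz":0,"yaw":0,"grip":-0.8},{"tx":0,"ty":0,"tz":0,"yaw":0,"grip":-0.8},{"tx":0,"ty":0,"tz":0,"yaw":0,"grip":-0.8}])

```text
time: 32.02
tool_pos: [0.6219, -0.1477, 0.1317]
tool_rot: [3.142, -0.0, 1.501]
contact_force: [-0.3, -0.0, -0.9]
opening: 0.0217
```

Call:
apply_moves(plan=[{"tx":0,"ty":0,"tz":-0.02,"yaw":0,"grip":-0.8},{"tx":0,"ty":0,"tz":-0.05,"yaw":0,"grip":-0.8},{"tx":0,"ty":0,"tz":-0.08,"yaw":0,"grip":-0.8},{"tx":0,"ty":0,"tz":-0.091,"yaw":0,"grip":-0.8},{"tx":0,"ty":0,"tz":-0.091,"yaw":0,"grip":-0.8}])

```text
time: 32.65
tool_pos: [0.622, -0.1478, 0.2229]
tool_rot: [3.141, 0.0, 1.501]
contact_force: [-1.1, -0.4, -1.7]
opening: 0.0217
```

```bash
python3 -c "
from h import *
check(('scene',))
go(.5996,.0245,.2227,1.501)
"
```

```text
scene yellow (array([ 0.6211, -0.1476]), 112, 'off place', array([-1.5,  1.3]))
scene green (array([0.5992, 0.0238]), 134, 'off place', array([-0.3, -1.7]))
scene blue (array([0.5778, 0.2002]), 147, 'off place', array([1.4, 0.3]))
scene red (array([0.5889, 0.1115]), 140, 'off place', array([ 0.9, -1.2]))
scene rinse (array([ 0.4473, -0.1806]), 86)
t32.70 pos [ 0.6215 -0.1476  0.2218] rot [-3.1405e+00 -4.0000e-04  1.5008e+00] F [ 0.15 -0.02 -0.7 ] open 0.0218
  shift tx 0.1702 ty -0.0339 tz -0.0009 yaw -0.0002  rows 2.8
```

View pics/s6.png

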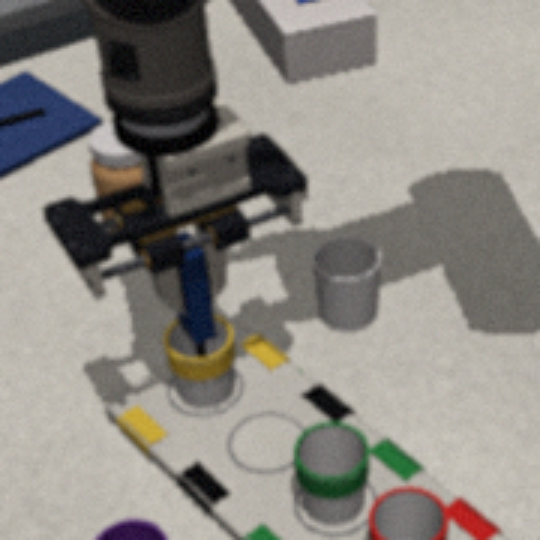

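The yellow dip was clean: blade centred in the mouth, no contact force. Next is green.

Call:
apply_moves(plan=[{"tx":0.04,"ty":-0.008,"tz":0,"yaw":0,"grip":-0.8},{"tx":0.09,"ty":-0.018,"tz":0,"yaw":0,"grip":-0.8},{"tx":0.13,"ty":-0.026,"tz":0,"yaw":0,"grip":-0.8},{"tx":0.16,"ty":-0.032,"tz":0,"yaw":0,"grip":-0.8},{"tx":0.17,"ty":-0.034,"tz":0,"yaw":0,"grip":-0.8},{"tx":0.17,"ty":-0.034,"tz":0,"yaw":0,"grip":-0.8},{"tx":0.17,"ty":-0.034,"tz":0,"yaw":0,"grip":-0.8},{"tx":0.17,"ty":-0.034,"tz":0,"yaw":0,"grip":-0.8}])

```text
time: 33.7
tool_pos: [0.6, 0.0231, 0.2225]
tool_rot: [-3.141, 0.0, 1.499]
contact_force: [-1.1, -0.5, -1.1]
opening: 0.0218
```

```bash
python3 -c "
from h import *
check(('scene',))
go(.5996,.0245,.1317,1.501)
"
```

```text
scene yellow (array([ 0.6208, -0.1479]), 104, 'off place', array([-1.8,  1. ]))
scene green (array([0.599 , 0.0237]), 134, 'off place', array([-0.5, -1.8]))
scene blue (array([0.5779, 0.2002]), 153, 'off place', array([1.5, 0.3]))
scene red (array([0.5889, 0.1118]), 146, 'off place', array([ 1., -1.]))
scene rinse (array([ 0.4514, -0.1786]), 8)
t33.75 pos [0.6    0.0232 0.2226] rot [-3.1415e+00  1.0000e-04  1.4994e+00] F [-0.12 -0.66  0.01] open 0.0217
  shift tx 0.0013 ty -0.0005 tz 0.0909 yaw -0.0016  rows 1.5
```

Call:
apply_moves(plan=[{"tx":0.001,"ty":-0.0005,"tz":0.02,"yaw":0,"grip":-0.8},{"tx":0.001,"ty":-0.0005,"tz":0.045,"yaw":0,"grip":-0.8},{"tx":0.001,"ty":-0.0005,"tz":0.07,"yaw":0,"grip":-0.8},{"tx":0.001,"ty":-0.0005,"tz":0.085,"yaw":0,"grip":-0.8},{"tx":0.001,"ty":-0.0005,"tz":0.091,"yaw":0,"grip":-0.8},{"tx":0.001,"ty":-0.0005,"tz":0.091,"yaw":0,"grip":-0.8},{"tx":0.001,"ty":-0.0005,"tz":0.091,"yaw":0,"grip":-0.8}])

```text
time: 34.62
tool_pos: [0.6, 0.0252, 0.1327]
tool_rot: [3.14, -0.0, 1.501]
contact_force: [0.0, -0.0, -1.1]
opening: 0.0218
```

Call:
apply_moves(plan=[{"tx":0,"ty":0,"tz":0,"yaw":0,"grip":-0.8},{"tx":0,"ty":0,"tz":0,"yaw":0,"grip":-0.8},{"tx":0,"ty":0,"tz":0,"yaw":0,"grip":-0.8},{"tx":0,"ty":0,"tz":0,"yaw":0,"grip":-0.8},{"tx":0,"ty":0,"tz":0,"yaw":0,"grip":-0.8},{"tx":0,"ty":0,"tz":0,"yaw":0,"grip":-0.8},{"tx":0,"ty":0,"tz":0,"yaw":0,"grip":-0.8},{"tx":0,"ty":0,"tz":0,"yaw":0,"grip":-0.8}])

```text
time: 35.62
tool_pos: [0.5994, 0.0252, 0.1317]
tool_rot: [-3.142, -0.0, 1.501]
contact_force: [-0.6, -0.1, -2.0]
opening: 0.0213
```

```bash
python3 -c "
from h import *
go(.5996,.0245,.1317,1.501)
p,d=robot.read_camera('scene');cv2.imwrite('pics/s7.png',p[:,:,::-1])
"
```

```text
t35.62 pos [0.5994 0.0252 0.1317] rot [-3.1416e+00 -1.0000e-04  1.5008e+00] F [-0.6  -0.12 -2.02] open 0.0213
  shift tx -0.0007 ty 0.0003 tz -0.0000 yaw -0.0002  rows 0.0
```

Call:
apply_moves(plan=[{"tx":0,"ty":0,"tz":0,"yaw":0,"grip":-0.8},{"tx":0,"ty":0,"tz":0,"yaw":0,"grip":-0.8},{"tx":0,"ty":0,"tz":0,"yaw":0,"grip":-0.8},{"tx":0,"ty":0,"tz":0,"yaw":0,"grip":-0.8},{"tx":0,"ty":0,"tz":0,"yaw":0,"grip":-0.8},{"tx":0,"ty":0,"tz":0,"yaw":0,"grip":-0.8}])

```text
time: 36.42
tool_pos: [0.5994, 0.0253, 0.1317]
tool_rot: [3.142, -0.0, 1.501]
contact_force: [-0.4, 0.0, -1.2]
opening: 0.0221
```

Call:
apply_moves(plan=[{"tx":0,"ty":0,"tz":-0.02,"yaw":0,"grip":-0.8},{"tx":0,"ty":0,"tz":-0.05,"yaw":0,"grip":-0.8},{"tx":0,"ty":0,"tz":-0.08,"yaw":0,"grip":-0.8},{"tx":0,"ty":0,"tz":-0.091,"yaw":0,"grip":-0.8},{"tx":0,"ty":0,"tz":-0.091,"yaw":0,"grip":-0.8}])

```text
time: 37.05
tool_pos: [0.5995, 0.0252, 0.2228]
tool_rot: [3.141, -0.0, 1.501]
contact_force: [0.1, 0.7, -1.3]
opening: 0.0216
```

```bash
python3 -c "
from h import *
check(('scene',))
go(.578,.2,.2227,1.501)
"
```

```text
scene yellow (array([ 0.621 , -0.1477]), 105, 'off place', array([-1.6,  1.3]))
scene green (array([0.599 , 0.0241]), 138, 'off place', array([-0.5, -1.4]))
scene blue (array([0.5777, 0.2001]), 147, 'off place', array([1.4, 0.2]))
scene red (array([0.5889, 0.1118]), 146, 'off place', array([ 1. , -0.9]))
scene rinse None
t37.10 pos [0.599  0.0253 0.2218] rot [-3.1405e+00 -1.0000e-04  1.5008e+00] F [ 0.69 -0.22 -1.77] open 0.0220
  shift tx 0.1728 ty -0.0332 tz -0.0009 yaw -0.0002  rows 2.8
```

View pics/s7.png

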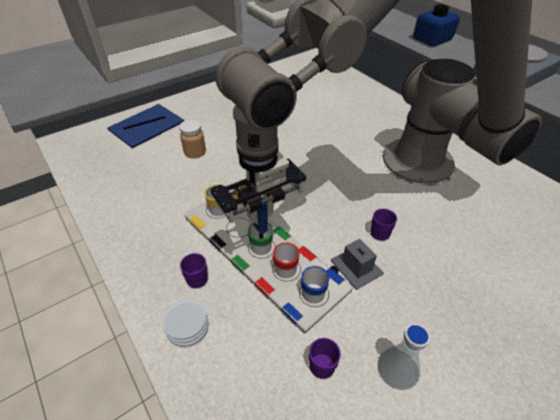

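The blade is in green at (237,261); the rinse beaker is hidden behind the wrist for now. Next is blue.

Call:
apply_moves(plan=[{"tx":0.04,"ty":-0.008,"tz":0,"yaw":0,"grip":-0.8},{"tx":0.09,"ty":-0.018,"tz":0,"yaw":0,"grip":-0.8},{"tx":0.13,"ty":-0.026,"tz":0,"yaw":0,"grip":-0.8},{"tx":0.16,"ty":-0.031,"tz":0,"yaw":0,"grip":-0.8},{"tx":0.173,"ty":-0.033,"tz":0,"yaw":0,"grip":-0.8},{"tx":0.173,"ty":-0.033,"tz":0,"yaw":0,"grip":-0.8},{"tx":0.173,"ty":-0.033,"tz":0,"yaw":0,"grip":-0.8},{"tx":0.173,"ty":-0.033,"tz":0,"yaw":0,"grip":-0.8}])

```text
time: 38.1
tool_pos: [0.5789, 0.1989, 0.2227]
tool_rot: [3.142, 0.0, 1.499]
contact_force: [0.4, 0.6, -0.6]
opening: 0.022
```

```bash
python3 -c "
from h import *
check(('scene',))
go(.578,.2,.1317,1.501)
"
```

```text
scene yellow (array([ 0.621 , -0.1478]), 123, 'off place', array([-1.6,  1.2]))
scene green (array([0.5992, 0.0237]), 130, 'off place', array([-0.3, -1.8]))
scene blue (array([0.5779, 0.2001]), 142, 'off place', array([1.5, 0.1]))
scene red (array([0.5889, 0.1116]), 135, 'off place', array([ 1. , -1.1]))
scene rinse (array([ 0.4475, -0.1802]), 83)
t38.15 pos [0.5788 0.1991 0.2228] rot [3.1415e+00 1.0000e-04 1.4994e+00] F [-0.42 -0.25 -0.58] open 0.0221
  shift tx 0.0008 ty -0.0009 tz 0.0911 yaw -0.0016  rows 1.5
```

Call:
apply_moves(plan=[{"tx":0.0005,"ty":-0.0005,"tz":0.02,"yaw":0,"grip":-0.8},{"tx":0.0005,"ty":-0.0005,"tz":0.045,"yaw":0,"grip":-0.8},{"tx":0.0005,"ty":-0.0005,"tz":0.07,"yaw":0,"grip":-0.8},{"tx":0.0005,"ty":-0.0005,"tz":0.085,"yaw":0,"grip":-0.8},{"tx":0.0005,"ty":-0.0005,"tz":0.091,"yaw":0,"grip":-0.8},{"tx":0.0005,"ty":-0.0005,"tz":0.091,"yaw":0,"grip":-0.8},{"tx":0.0005,"ty":-0.0005,"tz":0.091,"yaw":0,"grip":-0.8}])

```text
time: 39.02
tool_pos: [0.5787, 0.2008, 0.1327]
tool_rot: [3.14, -0.001, 1.501]
contact_force: [1.2, -0.3, -0.0]
opening: 0.0219
```

Call:
apply_moves(plan=[{"tx":0,"ty":0,"tz":0,"yaw":0,"grip":-0.8},{"tx":0,"ty":0,"tz":0,"yaw":0,"grip":-0.8},{"tx":0,"ty":0,"tz":0,"yaw":0,"grip":-0.8},{"tx":0,"ty":0,"tz":0,"yaw":0,"grip":-0.8},{"tx":0,"ty":0,"tz":0,"yaw":0,"grip":-0.8},{"tx":0,"ty":0,"tz":0,"yaw":0,"grip":-0.8},{"tx":0,"ty":0,"tz":0,"yaw":0,"grip":-0.8},{"tx":0,"ty":0,"tz":0,"yaw":0,"grip":-0.8}])

```text
time: 40.02
tool_pos: [0.5781, 0.2007, 0.1317]
tool_rot: [-3.142, -0.0, 1.501]
contact_force: [0.5, 0.1, -0.4]
opening: 0.0217
```

```bash
python3 -c "
from h import *
go(.578,.2,.1317,1.501)
p,d=robot.read_camera('scene');cv2.imwrite('pics/s8.png',p[:,:,::-1])
"
```

```text
t40.02 pos [0.5781 0.2007 0.1317] rot [-3.1416e+00 -1.0000e-04  1.5008e+00] F [ 0.53  0.11 -0.37] open 0.0217
  shift tx -0.0007 ty -0.0001 tz 0.0000 yaw -0.0002  rows 0.0
```

Call:
apply_moves(plan=[{"tx":0,"ty":0,"tz":0,"yaw":0,"grip":-0.8},{"tx":0,"ty":0,"tz":0,"yaw":0,"grip":-0.8},{"tx":0,"ty":0,"tz":0,"yaw":0,"grip":-0.8},{"tx":0,"ty":0,"tz":0,"yaw":0,"grip":-0.8},{"tx":0,"ty":0,"tz":0,"yaw":0,"grip":-0.8},{"tx":0,"ty":0,"tz":0,"yaw":0,"grip":-0.8}])

```text
time: 40.83
tool_pos: [0.5781, 0.2007, 0.1317]
tool_rot: [3.142, -0.0, 1.501]
contact_force: [-1.3, 0.9, -0.7]
opening: 0.0219
```

Call:
apply_moves(plan=[{"tx":0,"ty":0,"tz":-0.02,"yaw":0,"grip":-0.8},{"tx":0,"ty":0,"tz":-0.05,"yaw":0,"grip":-0.8},{"tx":0,"ty":0,"tz":-0.08,"yaw":0,"grip":-0.8},{"tx":0,"ty":0,"tz":-0.091,"yaw":0,"grip":-0.8},{"tx":0,"ty":0,"tz":-0.091,"yaw":0,"grip":-0.8}])

```text
time: 41.45
tool_pos: [0.5782, 0.2007, 0.2228]
tool_rot: [3.141, -0.0, 1.501]
contact_force: [-0.0, 0.3, -1.9]
opening: 0.0216
```

```bash
python3 -c "
from h import *
check(('scene',))
go(.5895,.1122,.2227,1.501)
"
```

```text
scene yellow (array([ 0.621, -0.148]), 112, 'off place', array([-1.6,  1. ]))
scene green (array([0.5993, 0.0238]), 134, 'off place', array([-0.2, -1.7]))
scene blue (array([0.5779, 0.2001]), 141, 'off place', array([1.5, 0.1]))
scene red (array([0.5888, 0.1118]), 138, 'off place', array([ 0.9, -1. ]))
scene rinse (array([ 0.447 , -0.1807]), 81)
t41.50 pos [0.5778 0.2006 0.2218] rot [-3.1405e+00  3.0000e-04  1.5008e+00] F [ 0.88 -0.6  -1.13] open 0.0222
  shift tx -0.0874 ty 0.0179 tz -0.0009 yaw -0.0002  rows 1.4
```

View pics/s8.png

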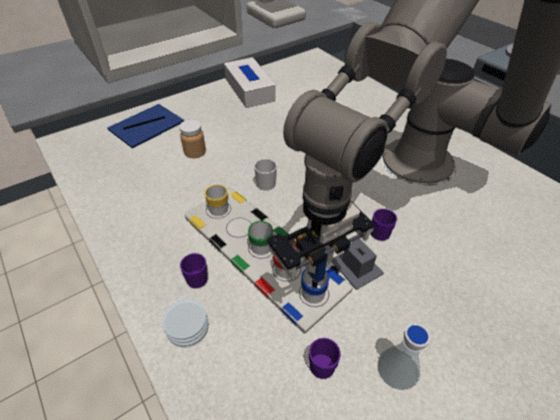

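The blade is in blue at (280,316), with everything else unmoved. Next is red.

Call:
apply_moves(plan=[{"tx":-0.03,"ty":0.006,"tz":0,"yaw":0,"grip":-0.8},{"tx":-0.065,"ty":0.013,"tz":0,"yaw":0,"grip":-0.8},{"tx":-0.087,"ty":0.018,"tz":0,"yaw":0,"grip":-0.8},{"tx":-0.087,"ty":0.018,"tz":0,"yaw":0,"grip":-0.8},{"tx":-0.087,"ty":0.018,"tz":0,"yaw":0,"grip":-0.8},{"tx":-0.087,"ty":0.018,"tz":0,"yaw":0,"grip":-0.8}])

```text
time: 42.25
tool_pos: [0.5897, 0.1136, 0.2223]
tool_rot: [-3.141, -0.0, 1.502]
contact_force: [-0.2, 0.6, -1.2]
opening: 0.0218
```

```bash
python3 -c "
from h import *
check(('scene',))
go(.5895,.1122,.1317,1.501)
"
```

```text
scene yellow (array([ 0.6211, -0.1482]), 115, 'off place', array([-1.5,  0.8]))
scene green (array([0.5992, 0.0237]), 129, 'off place', array([-0.3, -1.8]))
scene blue (array([0.5778, 0.2002]), 144, 'off place', array([1.4, 0.2]))
scene red (array([0.5891, 0.1117]), 150, 'off place', array([ 1.1, -1. ]))
scene rinse (array([ 0.4471, -0.1802]), 46)
t42.30 pos [0.5897 0.1136 0.2225] rot [-3.1412e+00 -2.0000e-04  1.5020e+00] F [ 0.1  -0.38 -0.82] open 0.0222
  shift tx -0.0014 ty -0.0002 tz 0.0908 yaw 0.0010  rows 1.5
```

Call:
apply_moves(plan=[{"tx":-0.001,"ty":0,"tz":0.02,"yaw":0,"grip":-0.8},{"tx":-0.001,"ty":0,"tz":0.045,"yaw":0,"grip":-0.8},{"tx":-0.001,"ty":0,"tz":0.07,"yaw":0,"grip":-0.8},{"tx":-0.001,"ty":0,"tz":0.085,"yaw":0,"grip":-0.8},{"tx":-0.001,"ty":0,"tz":0.091,"yaw":0,"grip":-0.8},{"tx":-0.001,"ty":0,"tz":0.091,"yaw":0,"grip":-0.8},{"tx":-0.001,"ty":0,"tz":0.091,"yaw":0,"grip":-0.8}])

```text
time: 43.18
tool_pos: [0.5905, 0.1117, 0.1327]
tool_rot: [3.14, -0.0, 1.501]
contact_force: [1.0, 0.1, -0.8]
opening: 0.0215
```

Call:
apply_moves(plan=[{"tx":0,"ty":0,"tz":0,"yaw":0,"grip":-0.8},{"tx":0,"ty":0,"tz":0,"yaw":0,"grip":-0.8},{"tx":0,"ty":0,"tz":0,"yaw":0,"grip":-0.8},{"tx":0,"ty":0,"tz":0,"yaw":0,"grip":-0.8},{"tx":0,"ty":0,"tz":0,"yaw":0,"grip":-0.8},{"tx":0,"ty":0,"tz":0,"yaw":0,"grip":-0.8},{"tx":0,"ty":0,"tz":0,"yaw":0,"grip":-0.8},{"tx":0,"ty":0,"tz":0,"yaw":0,"grip":-0.8}])

```text
time: 44.18
tool_pos: [0.5899, 0.1117, 0.1317]
tool_rot: [3.142, -0.0, 1.501]
contact_force: [0.1, -0.3, -1.2]
opening: 0.0217
```

```bash
python3 -c "
from h import *
go(.5895,.1122,.1317,1.501)
p,d=robot.read_camera('scene');cv2.imwrite('pics/s9.png',p[:,:,::-1])
"
```

```text
t44.17 pos [0.5899 0.1117 0.1317] rot [ 3.1416e+00 -1.0000e-04  1.5008e+00] F [ 0.13 -0.32 -1.2 ] open 0.0217
  shift tx 0.0005 ty -0.0005 tz 0.0000 yaw -0.0002  rows 0.0
```

Call:
apply_moves(plan=[{"tx":0,"ty":0,"tz":0,"yaw":0,"grip":-0.8},{"tx":0,"ty":0,"tz":0,"yaw":0,"grip":-0.8},{"tx":0,"ty":0,"tz":0,"yaw":0,"grip":-0.8},{"tx":0,"ty":0,"tz":0,"yaw":0,"grip":-0.8},{"tx":0,"ty":0,"tz":0,"yaw":0,"grip":-0.8},{"tx":0,"ty":0,"tz":0,"yaw":0,"grip":-0.8}])

```text
time: 44.98
tool_pos: [0.5899, 0.1116, 0.1317]
tool_rot: [3.142, -0.0, 1.501]
contact_force: [-0.7, -0.3, -1.0]
opening: 0.0217
```

Call:
apply_moves(plan=[{"tx":0,"ty":0,"tz":-0.02,"yaw":0,"grip":-0.8},{"tx":0,"ty":0,"tz":-0.05,"yaw":0,"grip":-0.8},{"tx":0,"ty":0,"tz":-0.08,"yaw":0,"grip":-0.8},{"tx":0,"ty":0,"tz":-0.091,"yaw":0,"grip":-0.8},{"tx":0,"ty":0,"tz":-0.091,"yaw":0,"grip":-0.8}])

```text
time: 45.6
tool_pos: [0.59, 0.1116, 0.2228]
tool_rot: [3.141, -0.0, 1.501]
contact_force: [0.5, 0.3, -1.0]
opening: 0.0216
```

```bash
python3 -c "
from h import *
check(('scene',))
go(.4478,-.1802,.2227,1.501)
"
```

```text
scene yellow (array([ 0.6208, -0.148 ]), 109, 'off place', array([-1.8,  1. ]))
scene green (array([0.5993, 0.0237]), 136, 'off place', array([-0.2, -1.8]))
scene blue (array([0.5779, 0.2001]), 146, 'off place', array([1.5, 0.2]))
scene red (array([0.5889, 0.1116]), 142, 'off place', array([ 0.9, -1.1]))
scene rinse (array([ 0.447 , -0.1801]), 44)
t45.65 pos [0.5896 0.1116 0.2218] rot [-3.1405  0.      1.5008] F [-0.63  0.01 -1.84] open 0.0220
  shift tx -0.3010 ty -0.1210 tz -0.0009 yaw -0.0002  rows 5.2
```

View pics/s9.png

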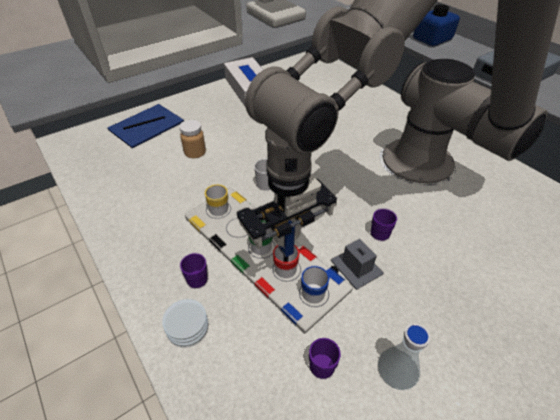

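The blade is in red at (255,287), and black is absent. Next is the rinse beaker.

Call:
apply_moves(plan=[{"tx":-0.04,"ty":-0.016,"tz":0,"yaw":0,"grip":-0.8},{"tx":-0.09,"ty":-0.036,"tz":0,"yaw":0,"grip":-0.8},{"tx":-0.14,"ty":-0.056,"tz":0,"yaw":0,"grip":-0.8},{"tx":-0.19,"ty":-0.076,"tz":0,"yaw":0,"grip":-0.8},{"tx":-0.24,"ty":-0.096,"tz":0,"yaw":0,"grip":-0.8},{"tx":-0.28,"ty":-0.112,"tz":0,"yaw":0,"grip":-0.8},{"tx":-0.301,"ty":-0.121,"tz":0,"yaw":0,"grip":-0.8},{"tx":-0.301,"ty":-0.121,"tz":0,"yaw":0,"grip":-0.8}])

```text
time: 46.65
tool_pos: [0.4471, -0.181, 0.2214]
tool_rot: [-3.139, -0.001, 1.498]
contact_force: [1.0, 0.1, -0.5]
opening: 0.0217
```

Call:
apply_moves(plan=[{"tx":0,"ty":0,"tz":0,"yaw":0,"grip":-0.8},{"tx":0,"ty":0,"tz":0,"yaw":0,"grip":-0.8},{"tx":0,"ty":0,"tz":0,"yaw":0,"grip":-0.8}])

```text
time: 47.02
tool_pos: [0.4485, -0.1795, 0.2226]
tool_rot: [-3.142, -0.0, 1.502]
contact_force: [-0.2, -0.6, -0.4]
opening: 0.0217
```

```bash
python3 -c "
from h import *
check(('scene',))
go(.4478,-.1802,.1097,1.501)
p,d=robot.read_camera('scene');cv2.imwrite('pics/s10.png',p[:,:,::-1])
"
```

```text
scene yellow (array([ 0.6212, -0.1482]), 115, 'off place', array([-1.4,  0.8]))
scene green (array([0.599 , 0.0236]), 130, 'off place', array([-0.5, -1.9]))
scene blue (array([0.5779, 0.2002]), 149, 'off place', array([1.6, 0.2]))
scene red (array([0.5889, 0.1117]), 148, 'off place', array([ 0.9, -1.1]))
scene rinse (array([ 0.447 , -0.1805]), 83)
t47.08 pos [ 0.4484 -0.1796  0.2227] rot [ 3.1416e+00 -1.0000e-04  1.5019e+00] F [ 0.86  0.08 -0.3 ] open 0.0220
  shift tx -0.0007 ty -0.0006 tz 0.1130 yaw 0.0009  rows 1.8
```

View pics/s10.png

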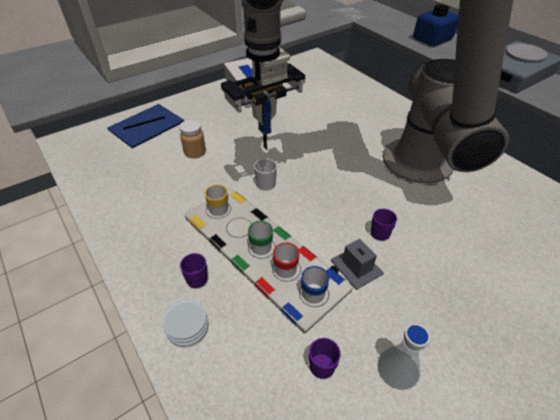

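The blade, tip at (150,265), hangs over the rinse mouth at (165,265). Dipping.

Call:
apply_moves(plan=[{"tx":-0.0005,"ty":-0.0005,"tz":0.02,"yaw":0,"grip":-0.8},{"tx":-0.0005,"ty":-0.0005,"tz":0.05,"yaw":0,"grip":-0.8},{"tx":-0.0005,"ty":-0.0005,"tz":0.08,"yaw":0,"grip":-0.8},{"tx":-0.0005,"ty":-0.0005,"tz":0.105,"yaw":0,"grip":-0.8},{"tx":-0.0005,"ty":-0.0005,"tz":0.113,"yaw":0,"grip":-0.8},{"tx":-0.0005,"ty":-0.0005,"tz":0.113,"yaw":0,"grip":-0.8},{"tx":-0.0005,"ty":-0.0005,"tz":0.113,"yaw":0,"grip":-0.8}])

```text
time: 48.0
tool_pos: [0.4483, -0.181, 0.1107]
tool_rot: [3.14, 0.001, 1.501]
contact_force: [-0.5, 0.1, -1.6]
opening: 0.0221
```

Call:
apply_moves(plan=[{"tx":0,"ty":0,"tz":0,"yaw":0,"grip":-0.8},{"tx":0,"ty":0,"tz":0,"yaw":0,"grip":-0.8},{"tx":0,"ty":0,"tz":0,"yaw":0,"grip":-0.8},{"tx":0,"ty":0,"tz":0,"yaw":0,"grip":-0.8},{"tx":0,"ty":0,"tz":0,"yaw":0,"grip":-0.8},{"tx":0,"ty":0,"tz":0,"yaw":0,"grip":-0.8},{"tx":0,"ty":0,"tz":0,"yaw":0,"grip":-0.8},{"tx":0,"ty":0,"tz":0,"yaw":0,"grip":-0.8}])

```text
time: 49.0
tool_pos: [0.4476, -0.1806, 0.1097]
tool_rot: [-3.142, -0.0, 1.501]
contact_force: [-0.5, -0.4, -1.1]
opening: 0.0218
```

```bash
python3 -c "
from h import *
go(.4478,-.1802,.1097,1.501)
p,d=robot.read_camera('scene');cv2.imwrite('pics/s11.png',cv2.resize(p[50:230,180:360,::-1],None,fx=3,fy=3))
"
```

```text
t49.00 pos [ 0.4476 -0.1806  0.1097] rot [-3.1416e+00 -1.0000e-04  1.5008e+00] F [-0.55 -0.39 -1.1 ] open 0.0218
  shift tx 0.0004 ty 0.0001 tz -0.0000 yaw -0.0002  rows 0.0
```

Call:
apply_moves(plan=[{"tx":0,"ty":0,"tz":0,"yaw":0,"grip":-0.8},{"tx":0,"ty":0,"tz":0,"yaw":0,"grip":-0.8},{"tx":0,"ty":0,"tz":0,"yaw":0,"grip":-0.8},{"tx":0,"ty":0,"tz":0,"yaw":0,"grip":-0.8},{"tx":0,"ty":0,"tz":0,"yaw":0,"grip":-0.8},{"tx":0,"ty":0,"tz":0,"yaw":0,"grip":-0.8}])

```text
time: 49.8
tool_pos: [0.4476, -0.1806, 0.1097]
tool_rot: [3.142, -0.0, 1.501]
contact_force: [-0.8, -0.4, -1.8]
opening: 0.0219
```

Call:
apply_moves(plan=[{"tx":0,"ty":0,"tz":-0.02,"yaw":0,"grip":-0.8},{"tx":0,"ty":0,"tz":-0.05,"yaw":0,"grip":-0.8},{"tx":0,"ty":0,"tz":-0.08,"yaw":0,"grip":-0.8},{"tx":0,"ty":0,"tz":-0.11,"yaw":0,"grip":-0.8},{"tx":0,"ty":0,"tz":-0.113,"yaw":0,"grip":-0.8},{"tx":0,"ty":0,"tz":-0.113,"yaw":0,"grip":-0.8}])

```text
time: 50.55
tool_pos: [0.4473, -0.1804, 0.2219]
tool_rot: [-3.141, -0.0, 1.501]
contact_force: [0.5, 0.2, -2.1]
opening: 0.0216
```

```bash
python3 -c "
from h import *
check(('scene',))
go(.4356,.1916,.2227,1.501)
"
```

```text
scene yellow (array([ 0.6209, -0.148 ]), 110, 'off place', array([-1.7,  1. ]))
scene green (array([0.5991, 0.0237]), 132, 'off place', array([-0.4, -1.8]))
scene blue (array([0.5779, 0.2002]), 146, 'off place', array([1.5, 0.2]))
scene red (array([0.5888, 0.1117]), 148, 'off place', array([ 0.8, -1. ]))
scene rinse (array([ 0.447 , -0.1803]), 84)
t50.60 pos [ 0.4471 -0.1803  0.2215] rot [-3.1398e+00 -1.0000e-03  1.5008e+00] F [ 0.    0.3  -0.77] open 0.0218
  shift tx 0.3702 ty -0.0375 tz -0.0012 yaw -0.0002  rows 6.0
```

View pics/s11.png

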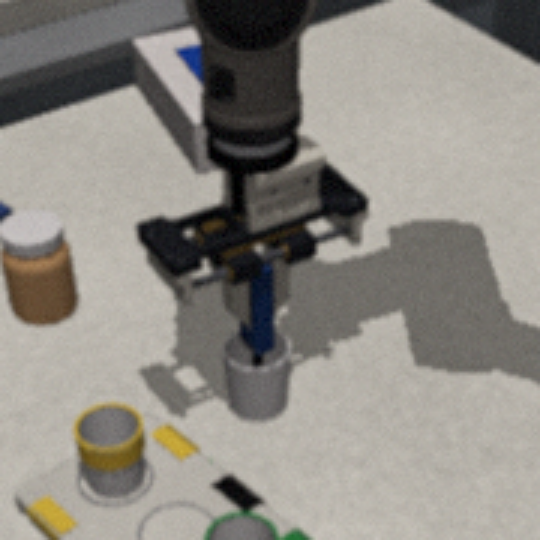

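The blade is well inside the rinse beaker and nothing has moved. Returning to the stand.

Call:
apply_moves(plan=[{"tx":0.05,"ty":-0.005,"tz":0,"yaw":0,"grip":-0.8},{"tx":0.11,"ty":-0.011,"tz":0,"yaw":0,"grip":-0.8},{"tx":0.17,"ty":-0.017,"tz":0,"yaw":0,"grip":-0.8},{"tx":0.23,"ty":-0.023,"tz":0,"yaw":0,"grip":-0.8},{"tx":0.29,"ty":-0.029,"tz":0,"yaw":0,"grip":-0.8},{"tx":0.34,"ty":-0.034,"tz":0,"yaw":0,"grip":-0.8},{"tx":0.37,"ty":-0.0375,"tz":0,"yaw":0,"grip":-0.8},{"tx":0.37,"ty":-0.0375,"tz":0,"yaw":0,"grip":-0.8}])

```text
time: 51.6
tool_pos: [0.4351, 0.1926, 0.2212]
tool_rot: [-3.139, 0.001, 1.504]
contact_force: [-0.7, -1.0, -1.6]
opening: 0.0217
```

Call:
apply_moves(plan=[{"tx":0,"ty":0,"tz":0,"yaw":0,"grip":-0.8},{"tx":0,"ty":0,"tz":0,"yaw":0,"grip":-0.8},{"tx":0,"ty":0,"tz":0.02,"yaw":0,"grip":-0.8},{"tx":0,"ty":0,"tz":0.04,"yaw":0,"grip":-0.8},{"tx":0,"ty":0,"tz":0.05,"yaw":0,"grip":-0.8},{"tx":0,"ty":0,"tz":0.05,"yaw":0,"grip":-0.8},{"tx":0,"ty":0,"tz":0.05,"yaw":0,"grip":-0.8},{"tx":0,"ty":0,"tz":0.05,"yaw":0,"grip":-0.8}])

```text
time: 52.6
tool_pos: [0.4365, 0.1911, 0.1734]
tool_rot: [3.14, -0.001, 1.501]
contact_force: [-0.2, 0.5, -0.9]
opening: 0.0219
```

```bash
python3 -c "
from h import *
p,d=robot.read_camera('scene');cv2.imwrite('pics/s12.png',cv2.resize(p[150:300,300:450,::-1],None,fx=4,fy=4))
go(.4356,.1916,.1027,1.501)
"
```

```text
t52.65 pos [0.4364 0.1912 0.1733] rot [ 3.1405e+00 -5.0000e-04  1.5009e+00] F [ 0.11 -0.8  -0.63] open 0.0219
  shift tx 0.0004 ty -0.0008 tz 0.0706 yaw -0.0001  rows 1.1
```

View pics/s12.png

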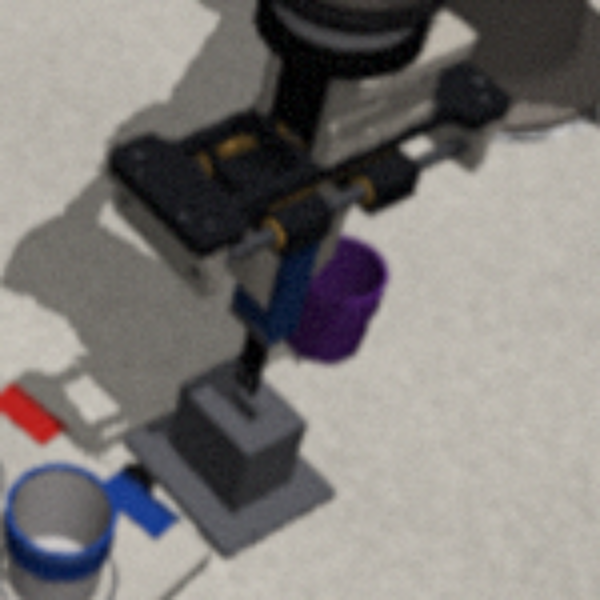

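Call:
apply_moves(plan=[{"tx":0.0003,"ty":0,"tz":0.01,"yaw":0,"grip":-0.8},{"tx":0.0003,"ty":0,"tz":0.01,"yaw":0,"grip":-0.8},{"tx":0.0003,"ty":0,"tz":0.01,"yaw":0,"grip":-0.8},{"tx":0.0003,"ty":0,"tz":0.01,"yaw":0,"grip":-0.8},{"tx":0.0003,"ty":0,"tz":0.01,"yaw":0,"grip":-0.8},{"tx":0.0003,"ty":0,"tz":0.01,"yaw":0,"grip":-0.8}])

```text
time: 53.4
tool_pos: [0.4362, 0.1914, 0.1628]
tool_rot: [3.141, -0.0, 1.501]
contact_force: [-0.3, -0.1, -0.9]
opening: 0.0218
```

```bash
python3 -c "
from h import *
go(.4356,.1916,.1027,1.501)
"
```

```text
t53.40 pos [0.4362 0.1914 0.1628] rot [ 3.1414e+00 -2.0000e-04  1.5008e+00] F [-0.3  -0.07 -0.85] open 0.0218
  shift tx 0.0001 ty -0.0006 tz 0.0601 yaw -0.0002  rows 1.0
```

Call:
apply_moves(plan=[{"tx":0,"ty":-0.0005,"tz":0.003,"yaw":0,"grip":-0.8},{"tx":0,"ty":-0.0005,"tz":0.007,"yaw":0,"grip":-0.8},{"tx":0,"ty":-0.0005,"tz":0.012,"yaw":0,"grip":-0.8},{"tx":0,"ty":-0.0005,"tz":0.017,"yaw":0,"grip":-0.8},{"tx":0,"ty":-0.0005,"tz":0.022,"yaw":0,"grip":-0.8},{"tx":0,"ty":-0.0005,"tz":0.025,"yaw":0,"grip":-0.8},{"tx":0,"ty":-0.0005,"tz":0.025,"yaw":0,"grip":-0.8}])

```text
time: 54.28
tool_pos: [0.4355, 0.1914, 0.1375]
tool_rot: [-3.141, 0.0, 1.501]
contact_force: [-0.5, -0.6, -1.6]
opening: 0.0216
```

```bash
python3 -c "
from h import *
go(.4356,.1916,.1027,1.501)
"
```

```text
t54.27 pos [0.4355 0.1914 0.1375] rot [-3.1412e+00  1.0000e-04  1.5008e+00] F [-0.53 -0.56 -1.63] open 0.0216
  shift tx 0.0002 ty 0.0001 tz 0.0348 yaw -0.0002  rows 0.6
```

The tip is about 20 mm into the slot with no side force.

Call:
apply_moves(plan=[{"tx":0,"ty":0,"tz":0.006,"yaw":0,"grip":-0.8},{"tx":0,"ty":0,"tz":0.012,"yaw":0,"grip":-0.8},{"tx":0,"ty":0,"tz":0.018,"yaw":0,"grip":-0.8},{"tx":0,"ty":0,"tz":0.024,"yaw":0,"grip":-0.8},{"tx":0,"ty":0,"tz":0.029,"yaw":0,"grip":-0.8},{"tx":0,"ty":0,"tz":0.032,"yaw":0,"grip":-0.8},{"tx":0,"ty":0,"tz":0.034,"yaw":0,"grip":-0.8},{"tx":0,"ty":0,"tz":0.034,"yaw":0,"grip":-0.8}])

```text
time: 55.28
tool_pos: [0.4356, 0.1914, 0.1037]
tool_rot: [-3.142, -0.0, 1.501]
contact_force: [-0.3, 0.3, -1.2]
opening: 0.0217
```

Call:
apply_moves(plan=[{"tx":0,"ty":0,"tz":0.0005,"yaw":0,"grip":-0.8},{"tx":0,"ty":0,"tz":0.0005,"yaw":0,"grip":-0.8},{"tx":0,"ty":0,"tz":0.0005,"yaw":0,"grip":-0.8},{"tx":0,"ty":0,"tz":0.0005,"yaw":0,"grip":-0.8}])

```text
time: 55.78
tool_pos: [0.4356, 0.1914, 0.1033]
tool_rot: [3.141, -0.0, 1.501]
contact_force: [-1.1, -0.3, -1.1]
opening: 0.0217
```

```bash
python3 -c "
from h import *
go(.4356,.1916,.1027,1.501)
"
```

```text
t55.77 pos [0.4356 0.1914 0.1033] rot [ 3.1415e+00 -1.0000e-04  1.5008e+00] F [-1.08 -0.28 -1.14] open 0.0217
  shift tx 0.0002 ty -0.0001 tz 0.0006 yaw -0.0002  rows 0.0
```

Call:
apply_moves(plan=[{"tx":0,"ty":0,"tz":0.0005,"yaw":0,"grip":-0.8},{"tx":0,"ty":0,"tz":0.0008,"yaw":0,"grip":-0.8},{"tx":0,"ty":0,"tz":0.0008,"yaw":0,"grip":-0.8},{"tx":0,"ty":0,"tz":0.0008,"yaw":0,"grip":-0.8}])

```text
time: 56.28
tool_pos: [0.4357, 0.1914, 0.1027]
tool_rot: [3.141, -0.0, 1.501]
contact_force: [-2.4, -0.8, 5.0]
opening: 0.0219
```

```bash
python3 -c "
from h import *
go(.4356,.1916,.1027,1.501)
"
```

```text
t56.27 pos [0.4357 0.1914 0.1027] rot [ 3.1412e+00 -2.0000e-04  1.5008e+00] F [-2.35 -0.84  4.98] open 0.0219
  shift tx 0.0002 ty -0.0001 tz 0.0000 yaw -0.0002  rows 0.0
```

Shoulders are seated, with 5 N of upward push. I release gently, then rise.

Call:
apply_moves(plan=[{"tx":0,"ty":0,"tz":0,"yaw":0,"grip":-0.4},{"tx":0,"ty":0,"tz":0,"yaw":0,"grip":-0.2},{"tx":0,"ty":0,"tz":0,"yaw":0,"grip":0.2},{"tx":0,"ty":0,"tz":0,"yaw":0,"grip":0.6},{"tx":0,"ty":0,"tz":0,"yaw":0,"grip":0.6},{"tx":0,"ty":0,"tz":-0.01,"yaw":0,"grip":0.6},{"tx":0,"ty":0,"tz":-0.04,"yaw":0,"grip":0.6},{"tx":0,"ty":0,"tz":-0.08,"yaw":0,"grip":0.6}])

```text
time: 57.28
tool_pos: [0.4351, 0.1913, 0.1833]
tool_rot: [-3.14, 0.0, 1.501]
contact_force: [0.2, 0.7, -0.5]
opening: 0.0736
```

Call:
apply_moves(plan=[{"tx":0,"ty":0,"tz":-0.06,"yaw":0,"grip":0.6},{"tx":0,"ty":0,"tz":-0.06,"yaw":0,"grip":0.6},{"tx":-0.06,"ty":-0.01,"tz":-0.06,"yaw":0,"grip":0.6},{"tx":-0.12,"ty":-0.02,"tz":-0.06,"yaw":0,"grip":0.6},{"tx":-0.18,"ty":-0.03,"tz":-0.06,"yaw":0,"grip":0.6},{"tx":-0.18,"ty":-0.03,"tz":-0.06,"yaw":0,"grip":0.6},{"tx":-0.18,"ty":-0.03,"tz":-0.06,"yaw":0,"grip":0.6}])

```text
time: 58.15
tool_pos: [0.393, 0.014, 0.2422]
tool_rot: [-3.141, -0.001, 1.5]
contact_force: [0.1, 1.0, 0.2]
opening: 0.0734
```

```bash
python3 meter.py; python3 -c "
from h import *
check()
for n in('top','scene'):
  p,d=robot.read_camera(n);cv2.imwrite('pics/%s13.png'%n,p[:,:,::-1])"
```

```text
body scene 1969 [ 0.4356  0.1917 -0.0857] 0.0005291018328419904
block scene 1582 [ 0.4356  0.192  -0.0639] 0.00048128070858512173
bodytop top 454 ((435.3209228515625, 189.5891876220703), (32.73735046386719, 19.75126838684082), 88.51179504394531) [0.4353 0.1897] [0.0201 0.0309]
bodytop scene 732 ((436.3789978027344, 192.09312438964844), (34.95365524291992, 23.605459213256836), 87.30034637451172) [0.4371 0.1926] [0.02   0.0321]
blocktop top 788 ((435.60906982421875, 191.62298583984375), (58.51665115356445, 43.064064025878906), 84.9242935180664) [0.4357 0.1909] [0.0406 0.0552]
blocktop scene 1302 ((436.4924011230469, 192.37451171875), (62.717926025390625, 46.13480758666992), 86.05047607421875) [0.4382 0.1928] [0.0413 0.0588]
top yellow (array([ 0.6226, -0.147 ]), 74, 'off place', array([-0. ,  1.9]))
top green (array([0.6001, 0.025 ]), 57, 'off place', array([ 0.6, -0.5]))
top blue (array([0.5779, 0.1994]), 65, 'off place', array([ 1.6, -0.5]))
top red (array([0.59 , 0.113]), 65, 'off place', array([2.1, 0.3]))
top rinse (array([ 0.4482, -0.1794]), 55)
scene yellow (array([ 0.6209, -0.1478]), 109, 'off place', array([-1.7,  1.2]))
scene green (array([0.5992, 0.0236]), 125, 'off place', array([-0.3, -1.9]))
scene blue (array([0.5776, 0.2   ]), 144, 'off place', array([1.2, 0. ]))
scene red (array([0.5889, 0.1116]), 140, 'off place', array([ 1. , -1.1]))
scene rinse (array([ 0.4472, -0.1804]), 86)
```

View pics/scene13.png

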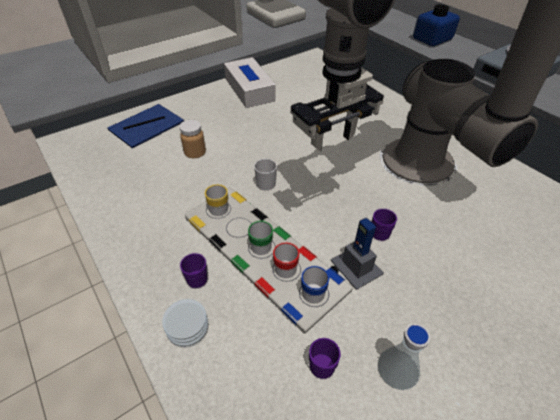

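View pics/top13.png

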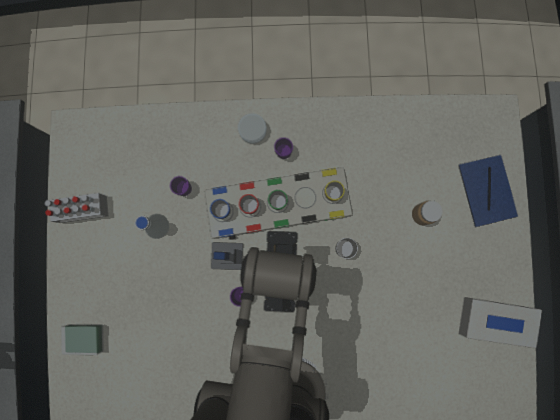

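The meter is home at (236,366), with its top the same as at the start. All four sample beakers are within about 2 mm of their places, the black place is empty and nothing else has moved. Handing in.

```bash
python3 -c "
from h import *
print(robot.hand_in())"
```

```text
the job is handed in; nothing more can be done
None
```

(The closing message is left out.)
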